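Lock out the drain arm and hang the slide basket

ROBOT

A 7-joint arm with a two-finger parallel gripper is mounted at the origin on a cart in front of the work surface, level with it; the furniture and walls round the work are solid. World frame = base frame: x ahead of the robot, y to its left, z up, the work surface at z = 0. Lengths are in m, angles in rad, forces in N, time in s.
With the tool pointing down it reaches from about 0.425 to 0.925 m from the base axis. Payload 6.8 kg.
Tool frame: the origin (TCP) lies midway between the tips of the shut fingers; the grasp point (between the pads) lies r.grasp_offset behind it (r.grasp_offset is the distance from the TCP to the grasp point, in m); z points along the fingers, y is the direction in which the jaws open and shut (so a half turn about z gives the same grasp; the last joint's range is limited). The gripper opens to 85 mm and grips with 20 to 120 N. Pads are 22 mm wide; open, the fingers measure 114 mm over their backs; the gripper's body (76 mm by 85 mm) begins 54 mm behind the grasp point. The pads swing forward as they close: fully open they stand 13 mm farther back than shut.
Start: joints at [-1.296, 0.477, 0.022, 1.555, -0.011, 1.109, -0.083], TCP at [0.252, 0.626, 0.231] pointing down, gripper open.
Joint ranges: [-2.96, 2.96], [-0.34, 2.1], [-1.41, 1.46], [0.24, 2.44], [-1.37, 4.51], [0.17, 1.92], [-2.96, 2.96]. Speed limits (rad/s): [2.39, 2.39, 3.14, 3.14, 3.14, 3.14, 3.14].

INTERFACE

Orientations are given as a rotation vector (axis times angle).
In Python, from bench import r gives the robot as it stands. The module is installed in compiled form; this text tells all that it offers.
- The arm moves only by the tool send_rows, never from a script. Its argument "moves" is one flat list of numbers, 4 for each row, row after row: the shift along the tool's x, y, z in mm, then the turn about the tool's z in degrees. A call has 1 to 8 rows; each row is the pose to reach, as a shift and turn from the pose commanded when the call began, along the tool's axes at that moment; what a row does not reach only later rows make up. A row lasts 1/8 s, in which the tool goes at most 62.5 mm and 10.7 degrees, less where a joint would pass 70% of its speed; a pose out of reach is approached as far as the arm can. A call with a gripper value outside its range is refused whole. "hand" is the closure, from 0 (fully open) to 1 (shut), set as the call begins (left out, the last holds). The fingers move at their own pace and stop on an object; "newtons" is the grip in N (left out, the last holds). Time passes only in rows, so rows that repeat a pose let the fingers close. It gives the time, the measured TCP pose, the force and the opening at its end, in the units of the state.
- r.get_obs(): the state, without advancing time (a new reading comes with each control period).
- r.grab_frame(name): name is "scene" or "top" or "wrist"; returns a dict with "img" (384x512x3 uint8, red, green, blue), "mtx" (3x3 intrinsics, pixels), "world_to_cam" (4x4, takes a point from world to camera coordinates). Camera axes: x right, y up, looking along -z (the intrinsics and any distortion apply to the point x, -y, -z); pixel columns grow to the right and rows downward; lengths in m; the calibration is good to about 2 mm. The wrist camera is an equidistant fisheye: a pixel r from the principal point sees the ray r / f radians off the axis. A picture is of the moment at which its call begins. There is no depth.
- r.hand_in(): hands the job in, once; it reports no verdict.
The state is a dict: "clock": time; "joints": joint angles; "qvel": joint speeds; "tau": joint torques, N m; "tcp_pos": TCP position; "orientation": TCP orientation; "contact_force": force on the tool from outside, world axes, zero at the start; "moment": the same for the moment, N m; "grip_width": finger opening in m.
Only numpy, scipy, OpenCV 4.12 (cv2) and the standard library are available. Lean on these libraries where they do the work, as an engineer would, in place of code of your own. Each camera call takes 0.05 s, during which the arm holds its last target.

TASK

Set up the slide drain stand: pull its sliding hook arm all the way out to the stop, take the quarter-turn stud from its block, drop it crossbar-first through the arm's slot until the collar sits flush on the arm, and turn it a quarter turn so that its wing points along the arm and it is locked. Then, keeping it upright, hang the slide basket by its handle on the arm's hook and let it hang there freely and still. Do not disturb the brown bottle, the sample pot or the timer.

Things in the scene. Friction and masses are not known exactly. Their poses are not given: they have to be found in the camera images.
- drain_stand: Fixed grey metal stand, 90 mm wide foot. Origin on the bench below the slot of its head plate; -x is the way the hook arm slides out (roughly towards the robot), y across. Head: 25 mm in front of the origin to 100 mm behind, 60 mm wide, rails 169 mm high. Its plate (10 mm thick, top 160 mm) has a slot 34 mm (x) by 16 mm (y), open below so a crossbar can turn there.
- hook_arm (a joint): How far the hook arm is slid out of the stand: 0 fully in, 0.070 m against its outer stop, where its slot lies over the stand's slot. Moves along the stand's -x; about 2 N of friction; stays where it is left.
- hook_slot (a point): Centre of the slot in the arm's 46 mm wide, 8 mm thick aluminium plate, at the plate's top (168.5 mm above the bench); moves with the arm, axes as the stand's. The slot is 30 mm along x by 12 mm along y, goes through, with a 2.5 mm chamfer. The only way through for the stud's crossbar is along x.
- pull_fin (a point): Middle of the upright aluminium pull fin on the arm, 184 mm above the bench: 20 mm along x, 10 mm thick along y, standing 31 mm above the plate. 52 mm in front of (-x of) the arm's slot. Moves with the arm, axes as the stand's.
- hook_seat (a point): Lowest point of the hook at the arm's front end: centre line of an 8 mm rod, 159 mm above the bench, 101 mm in front (-x) of the slot. The rod comes forward from the plate, dips here and turns up 18 mm farther forward; the top of the upturned tip is 24 mm above this point. Moves with the arm, axes as the stand's.
- stud: Steel stud, 60 g, upright in its block. Origin: centre of the underside of its 40 mm collar, 4 mm thick. Above: flat wing to hold, 36 mm along y, 10 mm thick along x, top 36 mm up. Below: 8 mm shank, crossbar 26 mm along x, 8 mm wide, 21.5 to 27.5 mm down, tip to 30.5. Goes in crossbar along the arm; seated, origin 168.5 mm above the bench; locked when the wing is along the arm. Turns either way.
- stud_block: Fixed grey plastic block 64 x 64 x 40 mm with a 30 mm square through-hole; origin at the centre of its underside. The stud's collar rests on its top.
- slide_basket: Loose steel staining basket, about 160 g, with glass slides: box 50 mm (x) by 76 mm (y) by 40 mm, slides to 46 mm. Origin at the centre of its underside, z up. A 6 mm wire handle arches over it in the plane x = 0, 103 mm high at the y ends, peak 115 mm in the middle; on the peak a grip tab, 14 mm along x, 10 mm thick along y, from 115 to 153 mm high.
- handle_peak (a point): Centre of the handle wire at its peak, 115 mm above the basket's underside; it rests 7 mm above hook_seat when the basket hangs. The opening below it, 70 mm high, lets the hook pass through along the basket's x.
- grip_tab (a point): Point on the basket's grip tab, 136 mm above the basket's underside, 21 mm above the handle peak; axes as the basket's.
- brown_bottle: Brown stain bottle with black cap, 48 mm wide, 104 mm high, bystander; origin at the centre of its underside.
- sample_pot: Small white sample pot, 45 mm wide, 48 mm high, bystander; origin at the centre of its underside.
- bench_timer: Small white timer with three buttons lying flat, 58 x 62 x 18 mm, bystander; origin at the centre of its underside.
Things that resemble listed ones, but are neither listed nor needed, are in the scene too. Leave any red look-alike of the stud alone.

How it is judged:
By the outcome, as a careful person would: the job done as asked, in the order asked, and still so for the second after the job is handed in, with the robot touching nothing.
It also fails if it takes over 67 s, if anything falls off the work surface, if the arm or the gripper's body presses on something with over 40 N, if the wrist force passes 120 N, or if a joint passes its speed limit or range.

## Working session

There is one attempt and no reset: what is moved stays moved. The work goes in short steps, Python scripts to look and compute and a tool call to move; the robot and the scene stay as the last step left them, time stands still between calls to the robot, and variables do not carry over. Pictures are saved under pics/ and viewed, and the job is handed in when it is done.

Besides the shell and the picture viewer there is one more tool, called after "Emit:" by a JSON object that holds its "name" and its "arguments". send_rows: Moves the arm, as the interface text tells. Its arguments: {"type":"object","properties":{"moves":{"type":"array"},"hand":{"type":"number"},"newtons":{"type":"number"}},"required":["moves"]}

```bash
ls; mkdir -p pics
python3 - <<'E'
from bench import r
import cv2, numpy as np
print(r.get_obs(), r.grasp_offset)
for n in ["scene","top","wrist"]:
    f=r.grab_frame(n); cv2.imwrite(f"pics/{n}0.png",f["img"][:,:,::-1]); np.savez(f"{n}0.npz",**f)
    print(n,f["mtx"].tolist(),np.round(f["world_to_cam"],4).tolist(),[k for k in f])
E
```

```text
pics
{'clock': 0.0, 'joints': array([-1.29608987,  0.47779826,  0.0223483 ,  1.55644518, -0.01153084,
        1.10926718, -0.08308494]), 'qvel': array([-9.23354019e-04, -7.19160012e-04, -5.70657328e-04, -4.02903230e-04,
       -9.36449682e-04, -7.11538298e-05,  8.58972820e-04]), 'tau': array([-7.45394736e-04, -5.96448255e+01,  1.60784908e+00, -2.81207192e+01,
        1.24267468e-02,  9.22514097e-03,  3.93942253e-05]), 'tcp_pos': array([0.25192257, 0.62560237, 0.23032974]), 'orientation': array([-5.97577983e-01, -3.08399659e+00,  2.78772984e-03]), 'contact_force': array([ 0.4290177 , -0.837643  ,  0.25845106]), 'moment': array([0.01239362, 0.01258176, 0.03248195]), 'grip_width': 0.08532042329758815} 0.0187
scene [[401.34405833046986, 0.0, 256.9000325988393], [0.0, 401.34405833046986, 191.4052230936406], [0.0, 0.0, 1.0]] [[0.7852, -0.6189, -0.02, -0.4591], [0.4483, 0.546, 0.7078, -0.2528], [-0.4271, -0.5647, 0.7062, -1.0452], [0.0, 0.0, 0.0, 1.0]] ['img', 'mtx', 'world_to_cam']
top [[412.4979936376208, 0.0, 252.80408588730555], [0.0, 412.4979936376208, 185.77504083234504], [0.0, 0.0, 1.0]] [[-0.0021, -0.9997, -0.0234, -0.1051], [0.9913, -0.0052, 0.1313, -0.5088], [-0.1314, -0.0229, 0.9911, -1.0221], [0.0, 0.0, 0.0, 1.0]] ['img', 'mtx', 'world_to_cam']
wrist [[297.3186396354542, 0.0, 257.28805774617814], [0.0, 297.3186396354542, 192.98593815357958], [0.0, 0.0, 1.0]] [[0.3729, 0.9279, -0.0023, -0.6737], [-0.8884, 0.3563, -0.2895, 0.039], [-0.2678, 0.11, 0.9572, -0.3801], [0.0, 0.0, 0.0, 1.0]] ['img', 'mtx', 'world_to_cam']
```

View pics/scene0.png

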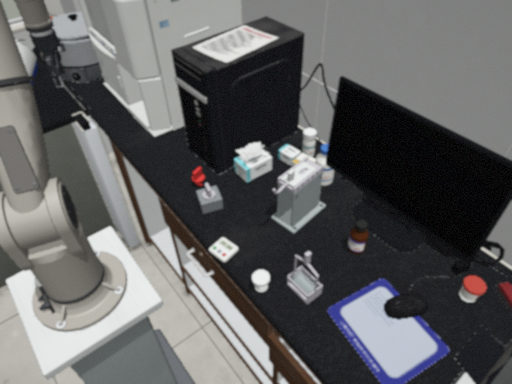

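View pics/top0.png

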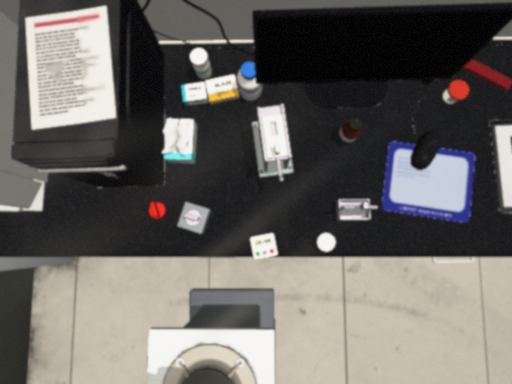

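View pics/wrist0.png

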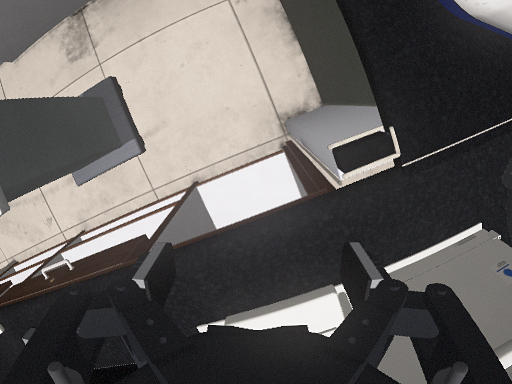

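```bash
cat > h.py <<'E'
import numpy as np, cv2
from scipy.spatial.transform import Rotation as R
def load(n): 
    return dict(np.load(n+".npz"))
def ray(f,u,v,fish=False):
    K=f["mtx"];T=f["world_to_cam"]
    x=(u-K[0,2])/K[0,0];y=(v-K[1,2])/K[1,1]
    if fish:
        t=np.hypot(x,y); s=np.sin(t)/max(t,1e-9); d=np.array([x*s,-y*s,-np.cos(t)])
    else: d=np.array([x,-y,-1.])
    Rm=T[:3,:3]; c=-Rm.T@T[:3,3]; d=Rm.T@d; return c,d/np.linalg.norm(d)
def onz(f,u,v,z,fish=False):
    c,d=ray(f,u,v,fish); return c+d*(z-c[2])/d[2]
def proj(f,p,fish=False):
    K=f["mtx"];T=f["world_to_cam"]; q=T[:3,:3]@np.asarray(p)+T[:3,3]; q=np.array([q[0],-q[1],-q[2]])
    if fish:
        rr=np.hypot(q[0],q[1]); t=np.arctan2(rr,q[2]); n=q[:2]/max(rr,1e-9)*t
    else: n=q[:2]/q[2]
    return np.array([K[0,0]*n[0]+K[0,2],K[1,1]*n[1]+K[1,2]])
def crop(f,x0,y0,x1,y1,s,name):
    im=cv2.resize(f["img"][y0:y1,x0:x1,::-1],None,fx=s,fy=s,interpolation=cv2.INTER_CUBIC)
    for u in range(-(-x0//10)*10,x1,10):
        cv2.line(im,((u-x0)*s,0),((u-x0)*s,6 if u%50 else 14),(0,255,255),1)
    for v in range(-(-y0//10)*10,y1,10):
        cv2.line(im,(0,(v-y0)*s),(6 if v%50 else 14,(v-y0)*s),(0,255,255),1)
    cv2.imwrite("pics/"+name,im)
E
python3 - <<'E'
from h import *
t=load("top0"); s=load("scene0")
crop(t,140,90,300,210,5,"t1.png"); crop(t,250,100,400,265,3,"t2.png"); crop(s,180,150,330,260,5,"s1.png"); crop(s,200,220,380,310,4,"s2.png")
E
python3 - <<'E'
from h import *
t=load("top0")
crop(t,140,95,300,265,3,"t1b.png")
crop(t,315,180,400,260,6,"t3.png")
E
```

```text
(no output)
```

View pics/t1.png

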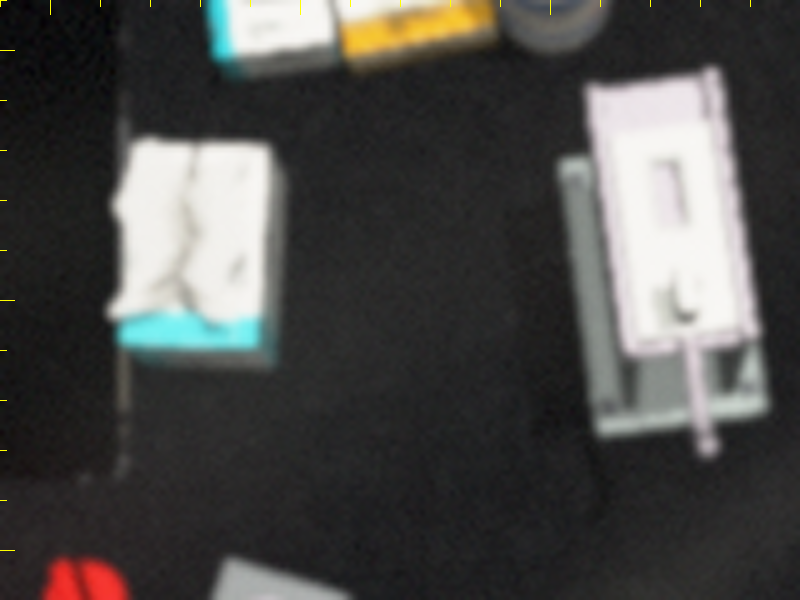

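View pics/s1.png

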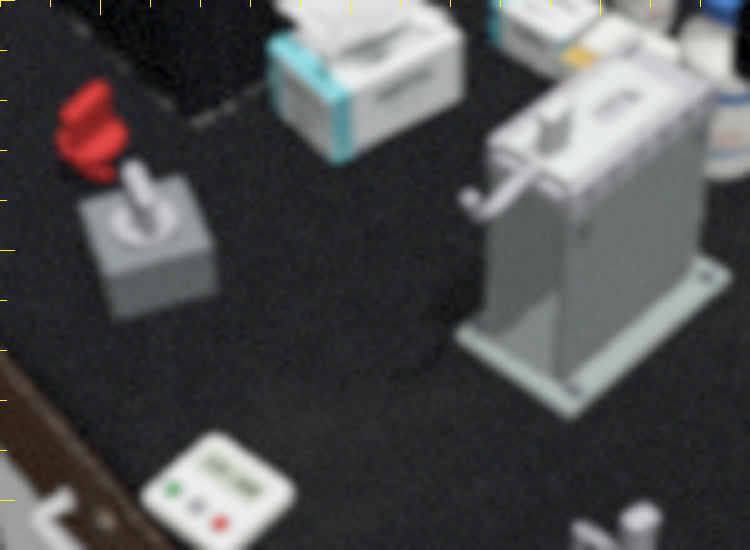

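View pics/t3.png

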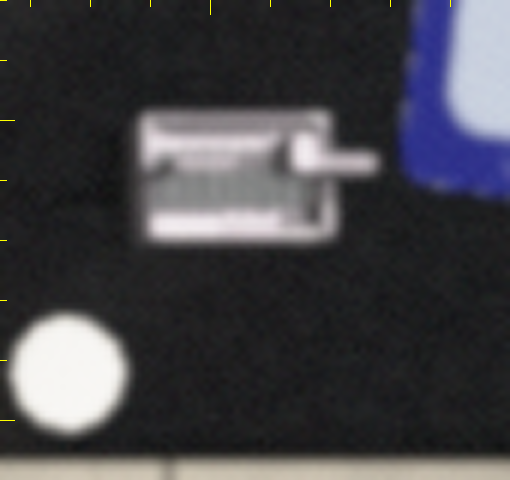

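View pics/s2.png

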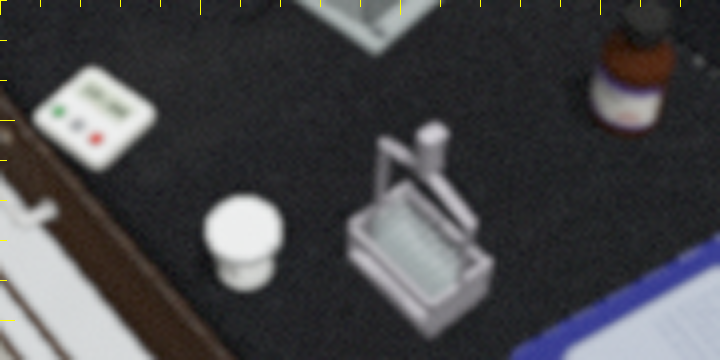

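Run:
```python
from h import *
t=load("top0");s=load("scene0")
crop(t,170,190,220,245,10,"t4.png"); crop(s,190,170,230,215,12,"s4.png");crop(t,250,95,300,185,6,"t5.png")
for f in (t,s): print(ray(f,0,0)[0])
```

```text
[ 0.3698583  -0.13109621  1.07731404]
[ 0.02741568 -0.73635586  0.90778463]
```

View pics/t4.png

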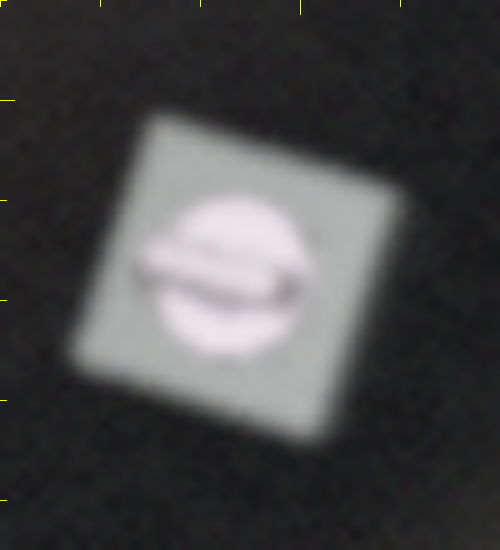

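View pics/t5.png

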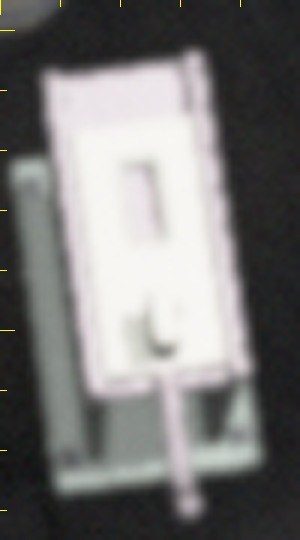

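View pics/s4.png

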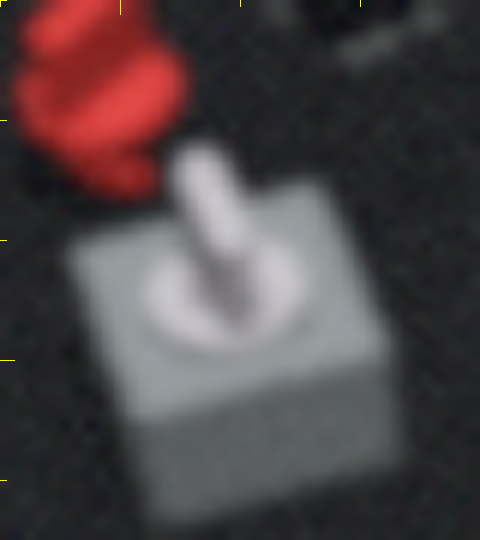

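Run:
```python
from h import *
t=load("top0");s=load("scene0")
def T(f,x0,y0,sc,z,X,Y): return onz(f,x0+(X+.5)/sc-.5,y0+(Y+.5)/sc-.5,z)
def show(n,p): print(n,np.round(p*1000,1))
b=[T(t,170,190,10,.04,*q) for q in [(155,112),(400,190),(315,440),(78,357)]]
for p in b: show("block",p)
show("blockc",np.mean(b,0)); show("collar",T(t,170,190,10,.044,230,276))
w0,w1=T(t,170,190,10,.076,145,252),T(t,170,190,10,.076,285,287)
show("w",w0);show("w",w1); print(np.degrees(np.arctan2(*(w1-w0)[1::-1])))
bs=[T(s,190,170,12,.04,*q) for q in [(68,248),(318,182),(392,350),(130,422)]]
for p in bs: show("blockS",p)
show("blockcS",np.mean(bs,0))
R_=[T(t,250,95,6,.169,*q) for q in [(43,73),(203,52),(253,370),(92,394)]]
for p in R_: show("rail",p)
d=(R_[0]-R_[3]+R_[1]-R_[2]); print("stand yaw",np.degrees(np.arctan2(d[1],d[0])))
yaw=np.arctan2(d[1],d[0]); ex=np.array([np.cos(yaw),np.sin(yaw),0])
c=np.mean(R_,0); show("headc",c); show("origin",c-ex*.0375)
show("slot",T(t,250,95,6,.1685,140,202)); show("tip",T(t,250,95,6,.181,190,505))
# scene head corners from s1 (180,150,5)
H=[T(s,180,150,5,.169,*q) for q in [(490,140),(575,195),(718,82),(630,40)]]
for p in H: show("railS",p)
show("hc",np.mean(H,0))
show("slotS",T(s,180,150,5,.1685,615,102)); show("fintopS",T(s,180,150,5,.1995,553,115)); show("tipS",T(s,180,150,5,.179,470,200))
#basket t3 (315,180,6) box top z .04
B=[T(t,315,180,6,.04,*q) for q in [(140,113),(330,110),(338,238),(145,240)]]
for p in B: show("bk",p)
show("bc",np.mean(B,0)); show("tab",T(t,315,180,6,.153,303,152))
show("tabS",T(s,200,220,4,.153,433,135)); show('bottle',onz(t,350,128,.1));show('pot',onz(t,326,242,.048));show('timer',onz(t,263,246,.018))
```

```text
block [470.   64.8  40. ]
block [449.9   2.3  40. ]
block [387.2  22.9  40. ]
block [408.1  83.   40. ]
blockc [428.8  43.2  40. ]
collar [428.1  44.3  44. ]
w [432.2  59.7  76. ]
w [423.6  25.4  76. ]
-104.09979741099245
blockS [408.4  82.5  40. ]
blockS [472.   61.9  40. ]
blockS [452.2  -0.5  40. ]
blockS [387.6  20.3  40. ]
blockcS [430.  41.  40.]
rail [ 671.9 -119.5  169. ]
rail [ 679.5 -180.3  169. ]
rail [ 556.4 -197.4  169. ]
rail [ 547.7 -137.3  169. ]
stand yaw 8.063479863081536
headc [ 613.9 -158.6  169. ]
origin [ 576.8 -163.9  169. ]
slot [ 621.3 -155.9  168.5]
tip [ 503.9 -172.8  181. ]
railS [ 550.  -139.6  169. ]
railS [ 557.  -200.1  169. ]
railS [ 677.9 -183.9  169. ]
railS [ 665.1 -126.6  169. ]
hc [ 612.5 -162.6  169. ]
slotS [ 623.1 -159.5  168.5]
fintopS [ 566.3 -170.6  199.5]
tipS [ 505.6 -175.7  179. ]
bk [ 474.2 -321.2   40. ]
bk [ 475.1 -400.3   40. ]
bk [ 421.6 -401.6   40. ]
bk [ 421.  -321.7   40. ]
bc [ 448.  -361.2   40. ]
tab [ 447.9 -360.4  153. ]
tabS [ 449.7 -365.6  153. ]
bottle [ 639.3 -344.3  100. ]
pot [ 365.7 -287.3   48. ]
timer [ 355.8 -132.2   18. ]
```

```bash
cat >> h.py <<'E'
def plan(targets):
    """targets: list of (x,y,z mm, jaw yaw deg or None)"""
    from bench import r
    o=r.get_obs(); M=R.from_rotvec(o["orientation"]).as_matrix(); p=o["tcp_pos"]*1000
    y0=np.degrees(np.arctan2(M[1,1],M[0,1]))
    print("t %.2f"%o["clock"],"tcp",np.round(p,1),"jawyaw %.2f"%y0,"zaxis",np.round(M[:,2],4),"F",np.round(o["contact_force"],1),"w %.1f"%(o["grip_width"]*1000),"q",np.round(o["joints"],2))
    for t in targets:
        d=M.T@(np.array(t[:3])-p)
        a=0 if t[3] is None else ((-(t[3]-y0))+90)%180-90   # tool z down
        print("  ",t,"->",np.round(d,1),"turn %.1f"%a)
E
python3 - <<'E'
from h import *
plan([(380,330,260,None),(430,60,260,98),(570,-166,260,98)])
E
```

```text
t 0.15 tcp [252.  625.7 230.5] jawyaw 68.07 zaxis [-5.0e-04 -1.4e-03 -1.0e+00] F [0.5 0.1 0.3] w 85.1 q [-1.3   0.48  0.02  1.56 -0.01  1.11 -0.08]
   (380, 330, 260, None) -> [-229.2 -226.5  -29.1] turn 0.0
   (430, 60, 260, 98) -> [-376.5 -458.3  -28.8] turn -29.9
   (570, -166, 260, 98) -> [-590.7 -615.7  -28.5] turn -29.9
```

Emit:
{"name": "send_rows", "arguments": {"moves": [-209,-257,-30,0,-209,-257,-30,0,-209,-257,-30,0,-209,-257,-30,0,-209,-257,-30,0,-209,-257,-30,0,-376,-458,-30,-30,-376,-458,-30,-30], "hand": 0.4, "newtons": 60}}

```text
clock: 1.15
tcp_pos: [0.3847, 0.2043, 0.2614]
orientation: [0.071, 3.14, 0.0]
contact_force: [1.3, 0.2, -0.1]
grip_width: 0.0508
```

Run:
```python
from h import *
plan([(430,60,260,98),(500,-50,260,98),(560,-166,260,98)])
```

```text
t 1.15 tcp [384.7 204.3 261.4] jawyaw 87.40 zaxis [ 5.e-04  2.e-04 -1.e+00] F [ 1.3  0.2 -0.1] w 50.8 q [-0.83  0.03  0.2   2.07 -0.01  1.04  0.9 ]
   (430, 60, 260, 98) -> [ -51.8 -142.1    1.4] turn -10.6
   (500, -50, 260, 98) -> [-126.7 -248.9    1.4] turn -10.6
   (560, -166, 260, 98) -> [-191.9 -362.     1.4] turn -10.6
```

Emit:
{"name": "send_rows", "arguments": {"moves": [-52,-142,1,-10.6,-52,-142,1,-10.6,-52,-142,1,-10.6,-192,-362,1,-10.6,-192,-362,1,-10.6,-192,-362,1,-10.6,-192,-362,1,-10.6,-192,-362,1,-10.6]}}

```text
clock: 2.15
tcp_pos: [0.5584, -0.1705, 0.2601]
orientation: [0.201, -3.135, 0.005]
contact_force: [-0.4, 1.3, -1.1]
grip_width: 0.0513
```

Run:
```python
from h import *
from bench import r
for n in ["wrist","top"]:
    f=r.grab_frame(n); np.savez(n+"1.npz",**f); cv2.imwrite(f"pics/{n}1.png",f["img"][:,:,::-1])
plan([(560,-166,260,98)])
f=load("wrist1")
for p in [(570.5,-165,199.5),(622,-157.5,168.5),(504,-174,181),(576,-166,160)]: print(p,proj(f,np.array(p)/1000,True))
```

```text
t 2.25 tcp [ 557.6 -167.3  259.8] jawyaw 97.50 zaxis [-8.e-04 -8.e-04 -1.e+00] F [-0.3  0.5  0.1] w 51.4 q [-0.26  0.33  0.57  1.78 -0.2   1.09  2.07]
   (560, -166, 260, 98) -> [-2.6  1.  -0.2] turn -0.5
(570.5, -165, 199.5) [263.60055335 224.55565291]
(622, -157.5, 168.5) [263.48927518 263.85607752]
(504, -174, 181) [263.12628748 131.03805648]
(576, -166, 160) [260.86387981 212.60058727]
```

View pics/wrist1.png

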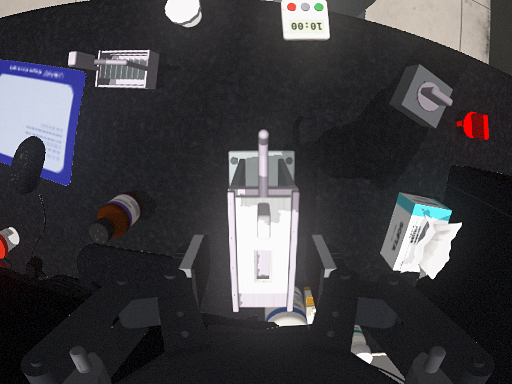

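Run:
```python
from h import *
f=load("wrist1"); crop(f,215,120,315,315,4,"w1.png"); crop(f,215,180,315,300,6,"w1b.png"); crop(f,390,60,460,130,8,"w1s.png"); crop(f,60,30,165,100,7,"w1k.png")
```

```text
(no output)
```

View pics/w1b.png

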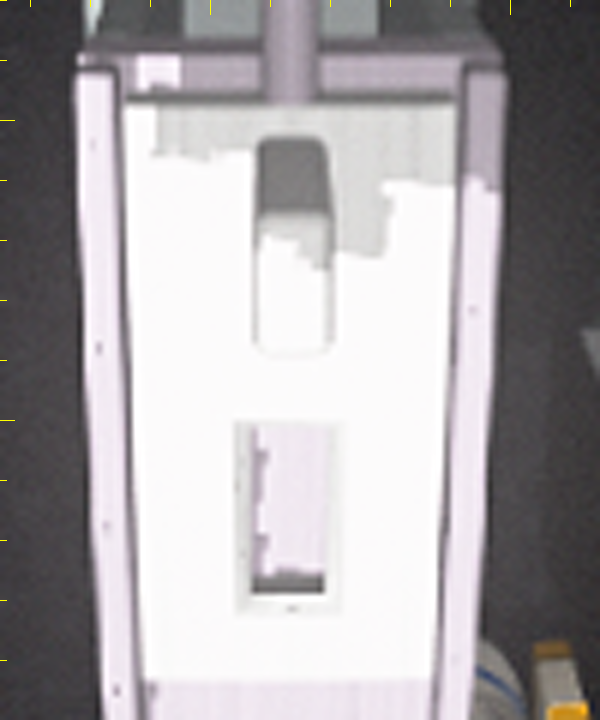

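View pics/w1s.png

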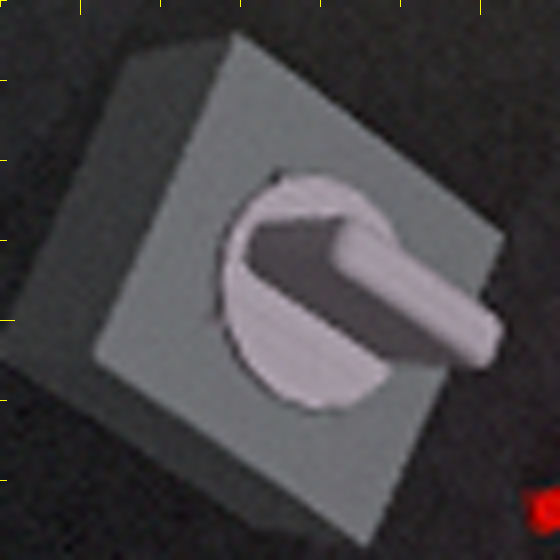

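View pics/w1k.png

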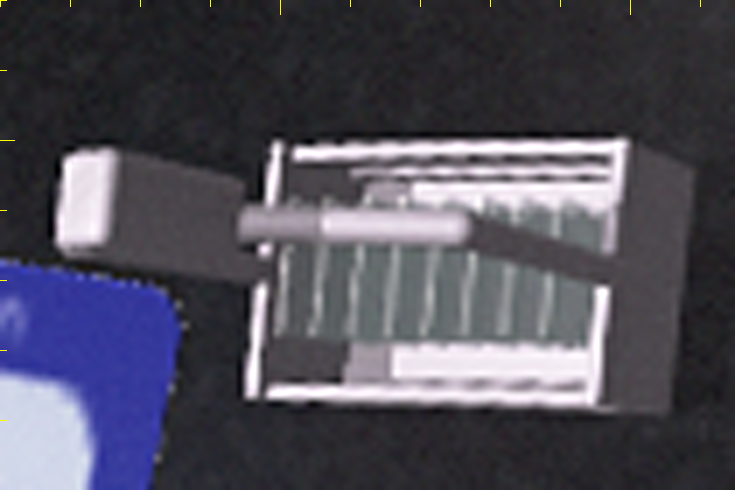

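Run:
```python
from h import *
f=load("wrist1")
def T(x0,y0,sc,z,X,Y): return onz(f,x0+(X+.5)/sc-.5,y0+(Y+.5)/sc-.5,z,True)*1000
S=[T(215,180,6,.1685,*q) for q in [(235,423),(340,423),(340,612),(235,612)]]
for p in S: print("slot",p.round(1))
c=np.mean(S,0); print(c.round(1)); d=S[2]+S[3]-S[0]-S[1]; print("yaw",np.degrees(np.arctan2(d[1],d[0])),np.linalg.norm(d)/2, np.linalg.norm(S[0]-S[1]))
F=[T(215,180,6,.1995,*q) for q in [(256,213),(333,213),(333,352),(253,352)]]
for p in F: print("fin",p.round(1))
print(np.mean(F,0).round(1))
R_=[T(215,180,6,.169,*q) for q in [(76,68),(506,68),(102,720),(476,720)]]
for p in R_: print("rail",p.round(1))
for a,b in ((0,2),(1,3)):
  d=R_[b]-R_[a]; print("railyaw",np.degrees(np.arctan2(d[1],d[0])))
B=[T(390,60,8,.04,*q) for q in [(237,35),(502,237),(365,545),(95,355)]]
for p in B: print("blk",p.round(1))
print(np.mean(B,0).round(1),[np.degrees(np.arctan2(*(B[i+1]-B[i])[1::-1])).round(1) for i in range(3)])
a,b=T(390,60,8,.076,345,240),T(390,60,8,.076,485,345); d=a-b
print("wing",a.round(1),b.round(1),np.linalg.norm(d),np.degrees(np.arctan2(d[1],d[0])))
K=[T(60,30,7,.04,*q) for q in [(278,143),(628,143),(600,402),(252,395)]]
for p in K: print("bk",p.round(1))
print(np.mean(K,0).round(1))
print("tab",T(60,30,7,.153,85,200).round(1))
```

```text
slot [ 609.  -168.   168.5]
slot [ 607.  -152.6  168.5]
slot [ 640.5 -147.6  168.5]
slot [ 642.5 -163.9  168.5]
[ 624.8 -158.   168.5]
yaw 7.806341667400767 33.81302110313893 15.533205657036875
fin [ 563.6 -170.6  199.5]
fin [ 562.4 -161.3  199.5]
fin [ 581.1 -158.6  199.5]
fin [ 582.3 -168.6  199.5]
[ 572.4 -164.8  199.5]
rail [ 557.4 -196.5  169. ]
rail [ 549.7 -137.8  169. ]
rail [ 666.7 -182.6  169. ]
rail [ 659.  -122.4  169. ]
railyaw 7.23569953976773
railyaw 8.053603613511061
blk [390.3  22.2  40. ]
blk [409.8  82.8  40. ]
blk [470.1  63.2  40. ]
blk [450.4   3.2  40. ]
[430.2  42.8  40. ] [np.float64(72.2), np.float64(-18.0), np.float64(-108.2)]
wing [426.   26.2  76. ] [435.2  56.3  76. ] 31.488315901908233 -107.07838218616168
bk [ 425.9 -399.5   40. ]
bk [ 426.7 -325.2   40. ]
bk [ 474.8 -324.7   40. ]
bk [ 475.1 -399.2   40. ]
[ 450.6 -362.1   40. ]
tab [ 451.1 -362.6  153. ]
```

Run:
```python
from h import *
plan([(572,-165,175,97.8)])
```

```text
t 2.25 tcp [ 557.6 -167.3  259.8] jawyaw 97.50 zaxis [-8.e-04 -8.e-04 -1.e+00] F [-0.3  0.5  0.1] w 51.4 q [-0.26  0.33  0.57  1.78 -0.2   1.09  2.07]
   (572, -165, 175, 97.8) -> [-14.7   0.5  84.8] turn -0.3
```

Emit:
{"name": "send_rows", "arguments": {"moves": [-13,0,40,-0.3,-13,0,60,-0.3,-13,0,60,-0.3,-13,0,60,-0.3]}}

```text
clock: 2.75
tcp_pos: [0.5705, -0.1639, 0.2015]
orientation: [-0.218, 3.133, 0.0]
contact_force: [0.5, -0.4, 0.1]
grip_width: 0.0512
```

Run:
```python
from h import *
plan([(572,-165,175,97.8)])
```

```text
t 2.75 tcp [ 570.5 -163.9  201.5] jawyaw 97.97 zaxis [ 1.4e-03  3.0e-04 -1.0e+00] F [ 0.5 -0.4  0.1] w 51.2 q [-0.24  0.41  0.54  1.82 -0.25  0.98  2.12]
   (572, -165, 175, 97.8) -> [-1.3 -1.3 26.5] turn 0.2
```

Lower and close.

Emit:
{"name": "send_rows", "arguments": {"moves": [-1,-1,26,0,-1,-1,26,0,-1,-1,26,0]}}

```text
clock: 3.12
tcp_pos: [0.5718, -0.1658, 0.1758]
orientation: [-0.216, 3.132, -0.001]
contact_force: [-0.4, 0.2, 0.5]
grip_width: 0.0515
```

Emit:
{"name": "send_rows", "arguments": {"moves": [0,0,0,0,0,0,0,0,0,0,0,0,0,0,0,0], "hand": 1, "newtons": 60}}

```text
clock: 3.62
tcp_pos: [0.5717, -0.1644, 0.1753]
orientation: [-0.217, 3.133, 0.003]
contact_force: [-1.3, 4.2, 4.8]
grip_width: 0.0086
```

Run:
```python
from h import *
plan([(572,-165,175,97.8)])
ex=np.array([np.cos(np.radians(7.8)),np.sin(np.radians(7.8))]); print(ex)
```

```text
t 3.62 tcp [ 571.7 -164.4  175.3] jawyaw 97.92 zaxis [ 9.e-04  2.e-03 -1.e+00] F [-1.3  4.2  4.8] w 8.6 q [-0.22  0.44  0.53  1.84 -0.27  0.93  2.13]
   (572, -165, 175, 97.8) -> [-0.2 -0.7  0.3] turn 0.1
[0.99074784 0.13571557]
```

Emit:
{"name": "send_rows", "arguments": {"moves": [10,0,0,0,20,0,0,0,30,0,0,0,38,0,0,0,40,0,0,0,42,0,0,0]}}

```text
clock: 4.38
tcp_pos: [0.5304, -0.1699, 0.1753]
orientation: [-0.217, 3.132, 0.003]
contact_force: [1.3, 5.7, 5.6]
grip_width: 0.0089
```

Emit:
{"name": "send_rows", "arguments": {"moves": [2,0,0,0,4,0,0,0,5,0,0,0]}}

```text
clock: 4.75
tcp_pos: [0.5258, -0.1705, 0.1753]
orientation: [-0.217, 3.131, 0.003]
contact_force: [3.5, 5.9, 2.8]
grip_width: 0.0089
```

Run:
```python
from h import *
plan([])
```

```text
t 4.75 tcp [ 525.8 -170.5  175.3] jawyaw 97.94 zaxis [ 0.0027  0.0021 -1.    ] F [3.5 5.9 2.8] w 8.9 q [-0.23  0.37  0.54  1.94 -0.25  0.89  2.15]
```

Emit:
{"name": "send_rows", "arguments": {"moves": [2,0,0,0,4,0,0,0,4,0,0,0]}}

```text
clock: 5.12
tcp_pos: [0.5258, -0.1705, 0.1753]
orientation: [-0.219, 3.124, -0.001]
contact_force: [15.8, 4.8, -9.1]
grip_width: 0.0088
```

Emit:
{"name": "send_rows", "arguments": {"moves": [2,0,0,0,3,0,0,0,3,0,0,0]}}

```text
clock: 5.5
tcp_pos: [0.5258, -0.1705, 0.1754]
orientation: [-0.221, 3.119, -0.003]
contact_force: [26.4, 4.5, -19.3]
grip_width: 0.0087
```

Emit:
{"name": "send_rows", "arguments": {"moves": [-5,0,0,0,-5,0,0,0]}}

```text
clock: 5.75
tcp_pos: [0.5258, -0.1705, 0.1753]
orientation: [-0.219, 3.128, 0.001]
contact_force: [8.4, 6.7, -1.7]
grip_width: 0.009
```

Emit:
{"name": "send_rows", "arguments": {"moves": [0,0,0,0,0,0,0,0,0,0,0,0], "hand": 0.4}}

```text
clock: 6.12
tcp_pos: [0.5221, -0.173, 0.1744]
orientation: [0.215, -3.134, 0.0]
contact_force: [0.0, 0.2, 0.7]
grip_width: 0.0513
```

Emit:
{"name": "send_rows", "arguments": {"moves": [0,0,-40,0,10,0,-85,0,10,0,-85,0,10,0,-85,0]}}

```text
clock: 6.62
tcp_pos: [0.5123, -0.1738, 0.259]
orientation: [0.216, -3.134, -0.0]
contact_force: [-0.4, -0.2, -0.6]
grip_width: 0.051
```

Run:
```python
from h import *
from bench import r
for n in ["wrist","top","scene"]:
    f=r.grab_frame(n); np.savez(n+"2.npz",**f)
plan([])
f=load("wrist2"); crop(f,205,110,325,300,4,"w2.png");crop(f,215,150,315,275,6,"w2b.png")
```

```text
t 6.78 tcp [ 512.1 -173.6  258.2] jawyaw 97.89 zaxis [-0.0022  0.     -1.    ] F [-0.7 -0.2  0.1] w 51.2 q [-0.28  0.25  0.59  1.88 -0.16  1.06  2.08]
```

View pics/w2b.png

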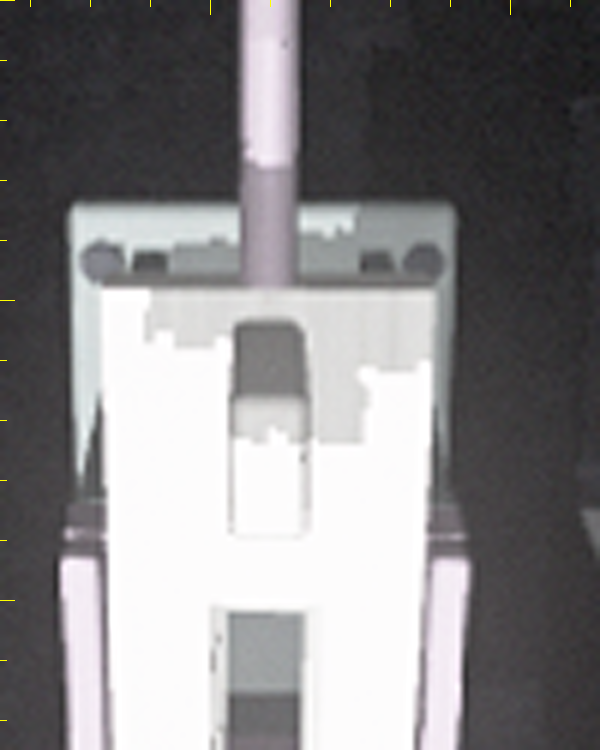

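Run:
```python
from h import *
f=load("wrist2"); crop(f,235,235,290,300,9,"w2c.png")
t=load("top2"); crop(t,250,110,300,190,7,"t2c.png")
```

```text
(no output)
```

View pics/w2c.png

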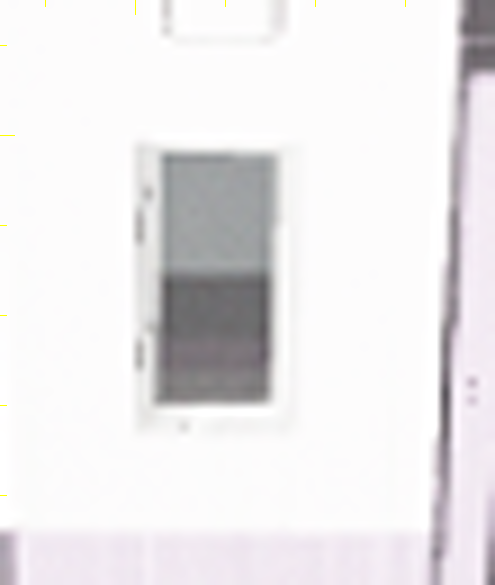

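View pics/t2c.png

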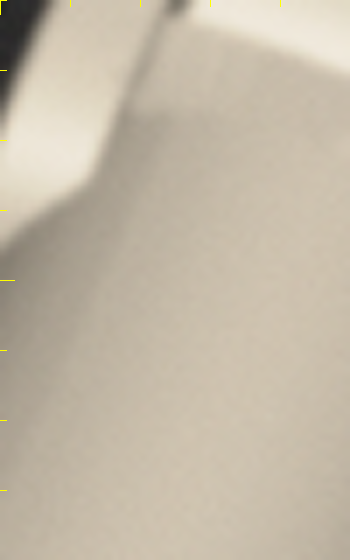

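Run:
```python
from h import *
f=load("wrist2")
def T(x0,y0,sc,z,X,Y): return onz(f,x0+(X+.5)/sc-.5,y0+(Y+.5)/sc-.5,z,True)*1000
S=[T(235,235,9,.1685,*q) for q in [(137,143),(299,143),(294,432),(136,432)]]
for p in S: print("slot",p.round(1))
print(np.mean(S,0).round(1),np.linalg.norm(S[0]-S[3]),np.linalg.norm(S[0]-S[1]))
S=[T(235,235,9,.166,*q) for q in [(161,153),(278,153),(271,405),(157,405)]]
print(np.mean(S,0).round(1),np.linalg.norm(S[0]-S[3]),np.linalg.norm(S[0]-S[1]))
F=[T(215,150,6,.1995,*q) for q in [(230,397),(308,397),(308,536),(230,536)]]
c=np.mean(F,0);print("fin",c.round(1)); ex=np.array([.9907,.1357,0]); print("slot from fin",c+52*ex)
# hook rod line
for Y in (40,260): print(T(215,150,6,.168,270 if Y==40 else 268,Y).round(1))
```

```text
slot [ 563.1 -174.   168.5]
slot [ 561.  -158.2  168.5]
slot [ 595.  -153.5  168.5]
slot [ 597.3 -169.7  168.5]
[ 579.1 -163.8  168.5] 34.40686187514963 15.910571498660081
[ 579.4 -163.8  166. ] 30.192777059895054 11.632370660791654
fin [ 526.7 -170.7  199.5]
slot from fin [ 578.22642542 -163.67491304  199.5       ]
[ 479.3 -177.1  168. ]
[ 509.6 -173.1  168. ]
```

Run:
```python
from h import *
plan([(430.2,42.8,150,-17.5)])
```

```text
t 6.78 tcp [ 512.1 -173.6  258.2] jawyaw 97.89 zaxis [-0.0022  0.     -1.    ] F [-0.7 -0.2  0.1] w 51.2 q [-0.28  0.25  0.59  1.88 -0.16  1.06  2.08]
   (430.2, 42.8, 150, -17.5) -> [ 51.2 225.6 108.4] turn -64.6
```

Emit:
{"name": "send_rows", "arguments": {"moves": [10,56,0,10.6,20,112,0,21.2,35,168,0,31.8,51,226,20,42.4,51,226,60,53,51,226,100,63.6,51,226,100,74.2,51,226,100,84.8]}}

```text
clock: 7.78
tcp_pos: [0.4303, 0.0427, 0.1581]
orientation: [-1.809, -2.568, 0.005]
contact_force: [0.8, 0.3, 0.5]
grip_width: 0.0511
```

Run:
```python
from h import *
plan([(430.2,42.8,150,-17.5)])
```

```text
t 7.78 tcp [430.3  42.7 158.1] jawyaw 19.68 zaxis [-0.0026 -0.0019 -1.    ] F [0.8 0.3 0.5] w 51.1 q [-0.77  0.19  0.59  2.21 -0.15  0.78  0.27]
   (430.2, 42.8, 150, -17.5) -> [ 0.1 -0.   8.1] turn 37.2
```

Emit:
{"name": "send_rows", "arguments": {"moves": [0,0,0,10.6,0,0,0,21.2,0,0,0,30.6,0,0,0,30.6,0,0,0,30.6]}}

```text
clock: 8.4
tcp_pos: [0.431, 0.0429, 0.1591]
orientation: [2.413, 2.011, -0.001]
contact_force: [0.8, 0.3, 0.2]
grip_width: 0.051
```

Run:
```python
from h import *
from bench import r
for n in ["wrist"]:
    f=r.grab_frame(n); np.savez(n+"3.npz",**f); cv2.imwrite("pics/w3.png",f["img"][:,:,::-1])
plan([(430.2,42.8,80,-17.5)])
```

```text
t 8.45 tcp [431.1  42.9 159.2] jawyaw -10.43 zaxis [-3.e-04 -5.e-04 -1.e+00] F [0.  0.9 0.4] w 51.4 q [-0.85  0.2   0.69  2.21 -0.18  0.78 -0.22]
   (430.2, 42.8, 80, -17.5) -> [-0.2 -0.8 79.2] turn 7.1
```

View pics/w3.png

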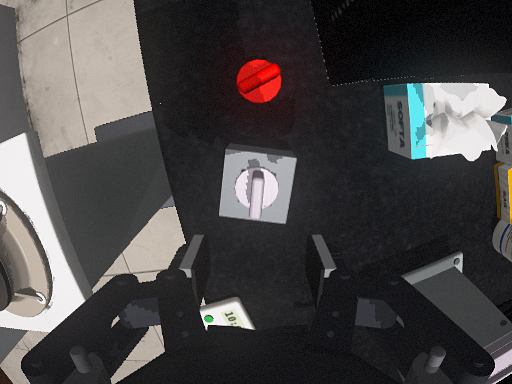

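Run:
```python
from h import *
f=load("wrist3"); crop(f,212,138,304,228,8,"w3c.png")
```

```text
(no output)
```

View pics/w3c.png

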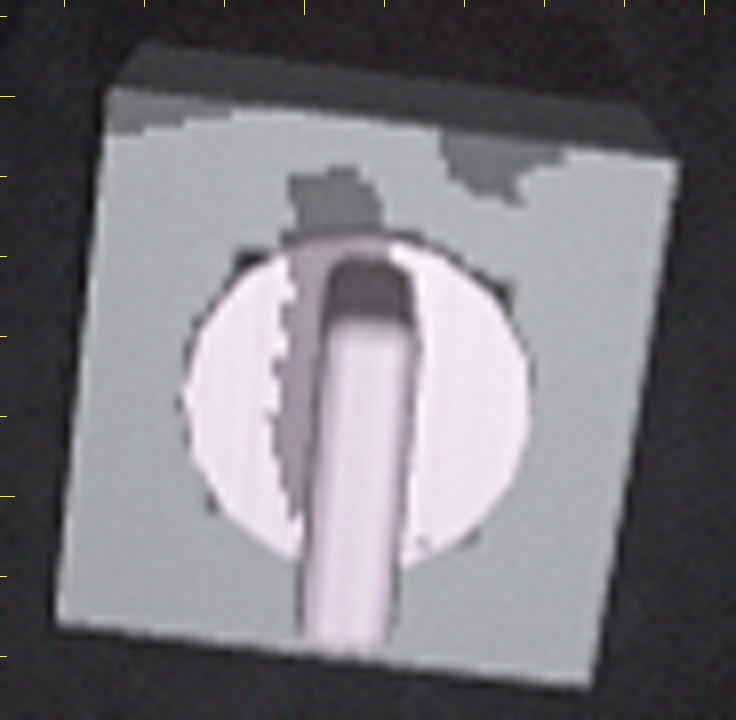

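Run:
```python
from h import *
f=load("wrist3")
def T(x0,y0,sc,z,X,Y): return onz(f,x0+(X+.5)/sc-.5,y0+(Y+.5)/sc-.5,z,True)*1000
B=[T(212,138,8,.04,*q) for q in [(107,90),(679,158),(592,689),(56,626)]]
print(np.mean(B,0).round(1),[np.degrees(np.arctan2(*(B[i+1]-B[i])[1::-1])).round(1) for i in range(3)])
# wing top: corners far (332,322),(414,322); near (302,648),(386,648)
W=[T(212,138,8,.076,*q) for q in [(330,320),(416,320),(388,650),(302,650)]]
print([w.round(1) for w in W]); c=np.mean(W,0); d=W[0]+W[1]-W[2]-W[3]; print(c.round(1),np.linalg.norm(d)/2,np.degrees(np.arctan2(d[1],d[0])))
# collar extremes
C=[T(212,138,8,.044,*q) for q in [(185,398),(532,398)]]; print(np.mean(C,0).round(1),C[0]-C[1])
```

```text
[430.5  42.1  40. ] [np.float64(-17.2), np.float64(-107.5), np.float64(162.5)]
[array([431.3,  60.6,  76. ]), array([439.5,  59.1,  76. ]), array([430.7,  25.4,  76. ]), array([422.,  27.,  76.])]
[430.9  43.   76. ] 34.86227496369371 74.98210909947362
[430.8  43.4  44. ] [-38.58512218   7.0391068    0.        ]
```

Emit:
{"name": "send_rows", "arguments": {"moves": [0,0,50,4.6,0,0,90,4.6,0,0,90,4.6,0,0,90,4.6]}}

```text
clock: 8.95
tcp_pos: [0.4319, 0.0428, 0.0704]
orientation: [2.495, 1.909, 0.001]
contact_force: [0.5, 0.6, 1.3]
grip_width: 0.051
```

Run:
```python
from h import *
plan([(430.8,43,51,-15)])
```

```text
t 8.95 tcp [431.9  42.8  70.4] jawyaw -15.17 zaxis [ 1.e-03  1.e-04 -1.e+00] F [0.5 0.6 1.3] w 51.0 q [-0.73  0.39  0.59  2.28 -0.4   0.57 -0.1 ]
   (430.8, 43, 51, -15) -> [-0.1 -1.2 19.4] turn -0.2
```

Emit:
{"name": "send_rows", "arguments": {"moves": [0,-1,15,0,0,-1,19,0,0,-1,19,0]}}

```text
clock: 9.32
tcp_pos: [0.4302, 0.0433, 0.0504]
orientation: [-2.495, -1.909, 0.0]
contact_force: [0.1, 0.7, 0.3]
grip_width: 0.0514
```

Emit:
{"name": "send_rows", "arguments": {"moves": [0,0,0,0,0,0,0,0,0,0,0,0,0,0,0,0], "hand": 1, "newtons": 60}}

```text
clock: 9.82
tcp_pos: [0.4305, 0.0433, 0.0507]
orientation: [2.495, 1.909, 0.001]
contact_force: [-1.3, -0.4, 5.4]
grip_width: 0.0092
```

Emit:
{"name": "send_rows", "arguments": {"moves": [0,0,-25,0,0,0,-60,0,0,0,-120,0,0,0,-170,0,0,0,-190,0,0,0,-190,0]}}

```text
clock: 10.58
tcp_pos: [0.431, 0.0437, 0.2414]
orientation: [-2.495, -1.909, -0.006]
contact_force: [-0.3, 0.5, -0.6]
grip_width: 0.0092
```

Run:
```python
from h import *
from bench import r
for n in ["wrist"]:
    f=r.grab_frame(n); np.savez(n+"4.npz",**f); crop(f,180,180,330,300,5,"w4.png")
plan([(579,-163.8,235,7.8)])
```

```text
t 10.62 tcp [430.1  43.5 240.2] jawyaw -15.14 zaxis [ 6.e-04  1.e-03 -1.e+00] F [ 0.5 -0.7 -1. ] w 8.9 q [-1.01  0.04  0.8   2.13 -0.03  0.98 -0.45]
   (579, -163.8, 235, 7.8) -> [-161.2  197.9    5.1] turn -22.9
```

View pics/w4.png

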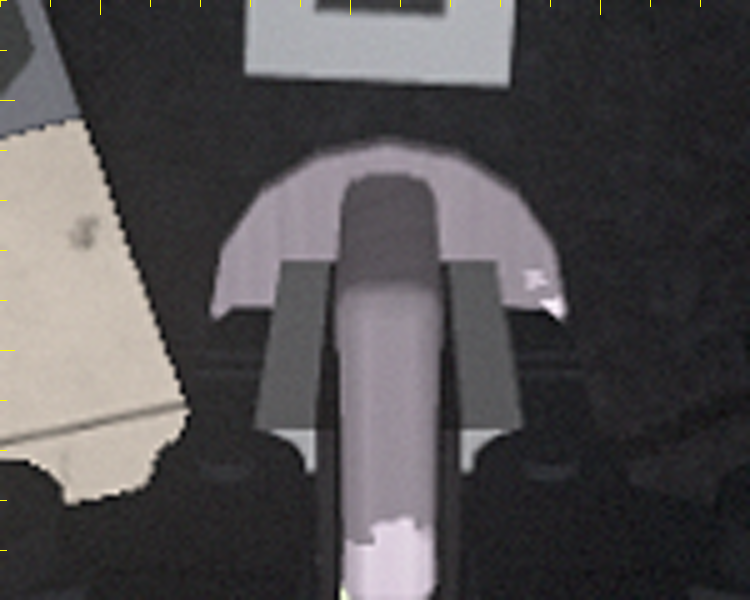

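Run:
```python
from h import *
f=load("wrist4")
def T(x0,y0,sc,z,X,Y): return onz(f,x0+(X+.5)/sc-.5,y0+(Y+.5)/sc-.5,z,True)*1000
from bench import r
o=r.get_obs(); M=R.from_rotvec(o["orientation"]).as_matrix(); p=o["tcp_pos"]*1000
zc=(240.2-6.7)/1000
for q,z in [((388,147),zc),((388,141),zc-.004),((216,310),zc),((563,310),zc),((388,285),zc+.032),((390,175),zc)]: print(q,(M.T@(T(180,180,5,z,*q)-p)).round(1))
```

```text
(388, 147) [19.1  1.5  6.7]
(388, 141) [18.4  1.5 10.7]
(216, 310) [ -0.6 -18.    6.7]
(563, 310) [-0.6 21.4  6.7]
(388, 285) [ 17.7   1.5 -25.3]
(390, 175) [15.9  1.7  6.7]
```

Emit:
{"name": "send_rows", "arguments": {"moves": [-40,48,-10,-7,-80,98,-15,-15,-120,148,-15,-22.9,-161,198,-15,-22.9,-161,198,-15,-22.9,-161,198,-15,-22.9,-161,198,-15,-22.9]}}

```text
clock: 11.5
tcp_pos: [0.5781, -0.1636, 0.2534]
orientation: [-2.066, -2.363, 0.003]
contact_force: [0.0, -0.5, -1.0]
grip_width: 0.0087
```

Run:
```python
from h import *
plan([(578.7,-163.2,225,7.8)])
```

```text
t 11.50 tcp [ 578.1 -163.6  253.4] jawyaw 7.69 zaxis [-3.4e-03  2.0e-04 -1.0e+00] F [ 0.  -0.5 -1. ] w 8.7 q [-0.44  0.43  0.83  1.75 -0.35  1.12  0.63]
   (578.7, -163.2, 225, 7.8) -> [ 0.2  0.7 28.4] turn -0.1
```

Emit:
{"name": "send_rows", "arguments": {"moves": [0,0.5,15,0,0,0.5,28,0,0,0.5,38,0,0,0.5,38,0]}}

```text
clock: 12.0
tcp_pos: [0.5791, -0.1633, 0.2164]
orientation: [-2.065, -2.365, 0.001]
contact_force: [-0.1, -0.4, -0.2]
grip_width: 0.0088
```

Run:
```python
from h import *
from bench import r
f=r.grab_frame("wrist"); np.savez("wrist5.npz",**f); crop(f,190,130,340,280,5,"w5.png")
f=r.grab_frame("scene"); np.savez("scene5.npz",**f); crop(f,260,130,340,210,8,"s5.png")
plan([(578.7,-163.2,225,7.8)])
```

```text
t 12.10 tcp [ 579.8 -163.9  217.6] jawyaw 7.73 zaxis [ 4.e-04 -2.e-04 -1.e+00] F [0.7 0.  0.1] w 8.7 q [-0.42  0.47  0.8   1.79 -0.38  1.05  0.66]
   (578.7, -163.2, 225, 7.8) -> [ 0.9 -1.  -7.4] turn -0.1
```

View pics/w5.png

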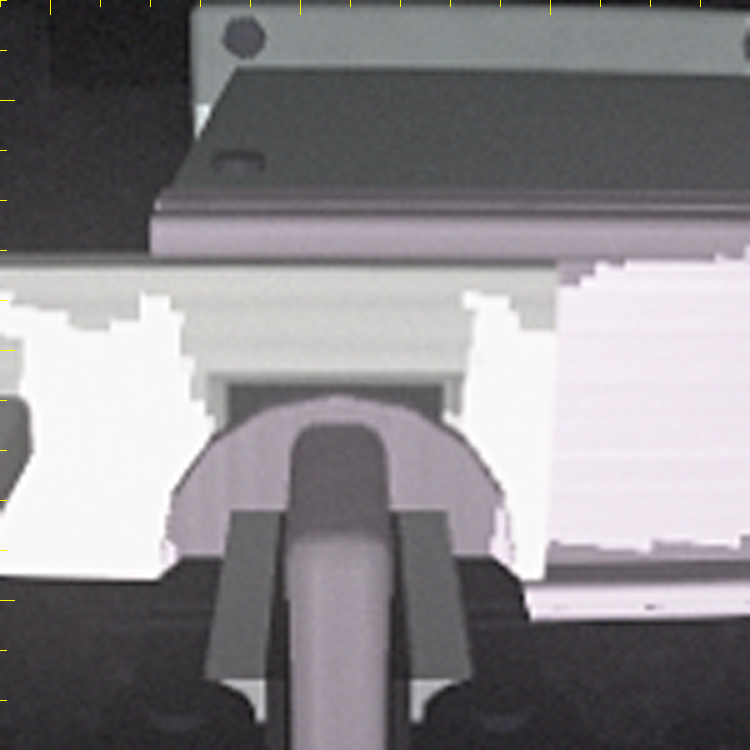

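View pics/s5.png

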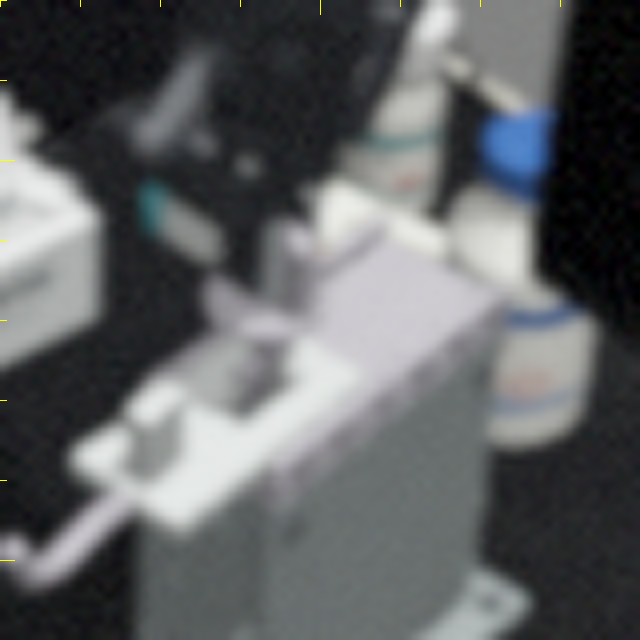

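Emit:
{"name": "send_rows", "arguments": {"moves": [0,0,4,0,0,0,8,0,0,0,12,0,0,0,15,0,0,0,15,0]}}

```text
clock: 12.72
tcp_pos: [0.5795, -0.1639, 0.2022]
orientation: [-2.067, -2.366, 0.001]
contact_force: [0.9, 0.2, -0.7]
grip_width: 0.0089
```

Emit:
{"name": "send_rows", "arguments": {"moves": [0,0,6,0,0,0,12,0,0,0,18,0,0,0,18,0]}}

```text
clock: 13.22
tcp_pos: [0.5793, -0.1638, 0.1838]
orientation: [-2.066, -2.365, 0.001]
contact_force: [0.3, 0.8, -0.3]
grip_width: 0.0089
```

Emit:
{"name": "send_rows", "arguments": {"moves": [0,0,2,0,0,0,4,0,0,0,5,0,0,0,5,0]}}

```text
clock: 13.72
tcp_pos: [0.5797, -0.164, 0.1795]
orientation: [2.067, 2.366, 0.0]
contact_force: [0.2, 0.3, -0.6]
grip_width: 0.0091
```

Run:
```python
from h import *
plan([])
```

```text
t 13.72 tcp [ 579.7 -164.   179.5] jawyaw 7.72 zaxis [ 2.e-04 -2.e-04 -1.e+00] F [ 0.2  0.3 -0.6] w 9.1 q [-0.39  0.51  0.77  1.82 -0.42  0.98  0.69]
```

Emit:
{"name": "send_rows", "arguments": {"moves": [0,0,1,0,0,0,1.5,0,0,0,1.5,0]}}

```text
clock: 14.1
tcp_pos: [0.5804, -0.1639, 0.1793]
orientation: [2.066, 2.365, 0.002]
contact_force: [-1.3, 1.8, 7.9]
grip_width: 0.0085
```

Emit:
{"name": "send_rows", "arguments": {"moves": [0,0,-0.5,-8,0,0,-0.5,-16,0,0,-0.5,-24,0,0,-0.5,-32,0,0,-0.5,-40,0,0,-0.5,-48,0,0,-0.5,-48]}}

```text
clock: 14.98
tcp_pos: [0.5804, -0.1641, 0.1793]
orientation: [0.927, 3.0, 0.001]
contact_force: [-0.3, -0.1, 4.9]
grip_width: 0.009
```

Run:
```python
from h import *
plan([(579,-163.8,179,97.8)])
```

```text
t 14.97 tcp [ 580.4 -164.1  179.3] jawyaw 55.65 zaxis [ 2.1e-03  1.0e-04 -1.0e+00] F [-0.3 -0.1  4.9] w 9.0 q [-0.24  0.46  0.55  1.82 -0.29  0.95  1.41]
   (579, -163.8, 179, 97.8) -> [ 1.3 -0.5  0.3] turn -42.1
```

Emit:
{"name": "send_rows", "arguments": {"moves": [0,0,0,-8,0,0,0,-16,0,0,0,-24,0,0,0,-32,0,0,0,-42,0,0,0,-42,0,0,0,-42,0,0,0,-42]}}

```text
clock: 15.98
tcp_pos: [0.5805, -0.1641, 0.1793]
orientation: [-0.202, 3.133, -0.001]
contact_force: [0.2, 1.6, 6.8]
grip_width: 0.0087
```

Run:
```python
from h import *
plan([(579,-163.8,179,97.8)])
```

```text
t 15.97 tcp [ 580.5 -164.1  179.3] jawyaw 97.38 zaxis [ 1.9e-03 -3.0e-04 -1.0e+00] F [0.2 1.6 6.8] w 8.7 q [-0.12  0.43  0.38  1.81 -0.19  0.94  2.04]
   (579, -163.8, 179, 97.8) -> [1.4 0.5 0.3] turn -0.4
```

Emit:
{"name": "send_rows", "arguments": {"moves": [0,0,0,-0.4,0,0,0,-0.4,0,0,0,-0.4], "hand": 0.4}}

```text
clock: 16.35
tcp_pos: [0.5794, -0.1639, 0.1781]
orientation: [0.22, -3.133, 0.0]
contact_force: [0.2, 0.1, 0.6]
grip_width: 0.051
```

Emit:
{"name": "send_rows", "arguments": {"moves": [0,0,-40,0,0,0,-85,0,30,0,-100,0,60,0,-100,0,60,0,-100,0]}}

```text
clock: 16.98
tcp_pos: [0.5184, -0.1733, 0.2787]
orientation: [-0.218, 3.134, 0.001]
contact_force: [0.2, -0.1, 0.5]
grip_width: 0.0514
```

Run:
```python
from h import *
from bench import r
f=r.grab_frame("wrist"); np.savez("wrist6.npz",**f); cv2.imwrite("pics/w6.png",f["img"][:,:,::-1]); crop(f,205,120,325,290,4,"w6c.png")
plan([(450.6,-362.3,240,90)])
```

```text
t 17.02 tcp [ 519.8 -172.6  278.6] jawyaw 98.04 zaxis [ 6.e-04  4.e-04 -1.e+00] F [ 0.8  0.5 -0. ] w 51.0 q [-0.14  0.23  0.42  1.83 -0.1   1.11  2.02]
   (450.6, -362.3, 240, 90) -> [  95.1 -178.2   38.5] turn 8.0
```

View pics/w6c.png

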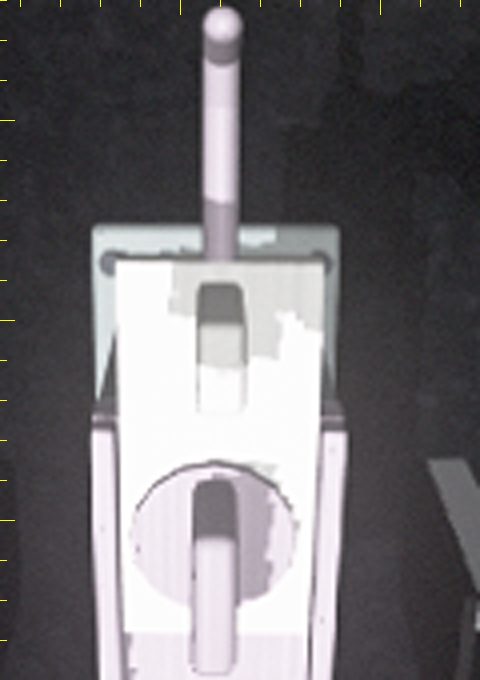

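View pics/w6.png

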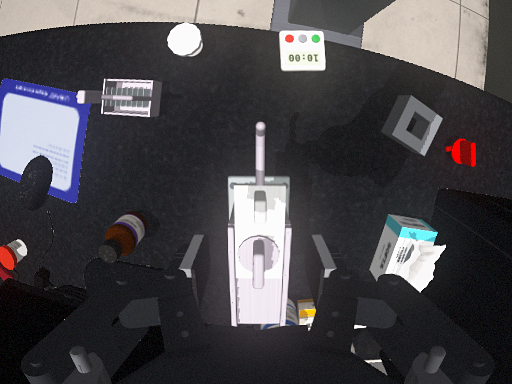

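Emit:
{"name": "send_rows", "arguments": {"moves": [40,-55,0,3,60,-115,10,8,95,-175,35,8,95,-178,58,8,95,-178,58,8,95,-178,58,8]}}

```text
clock: 17.77
tcp_pos: [0.4529, -0.3611, 0.2207]
orientation: [-0.006, 3.141, 0.0]
contact_force: [1.5, -0.2, 0.8]
grip_width: 0.0511
```

Run:
```python
from h import *
from bench import r
f=r.grab_frame("wrist"); np.savez("wrist7.npz",**f); crop(f,190,130,330,280,5,"w7c.png")
plan([(450.6,-362.3,240,90)])
print(proj(f,(.4506,-.3623,.153),True))
```

```text
t 17.82 tcp [ 453.2 -361.   221.2] jawyaw 90.26 zaxis [ 1.4e-03 -2.0e-04 -1.0e+00] F [-0.1 -0.6  0.1] w 51.2 q [ 0.16  0.36  0.52  1.83 -0.21  1.01  2.34]
   (450.6, -362.3, 240, 90) -> [  2.6  -1.3 -18.8] turn 0.3
[256.41470721 202.12850853]
```

View pics/w7c.png

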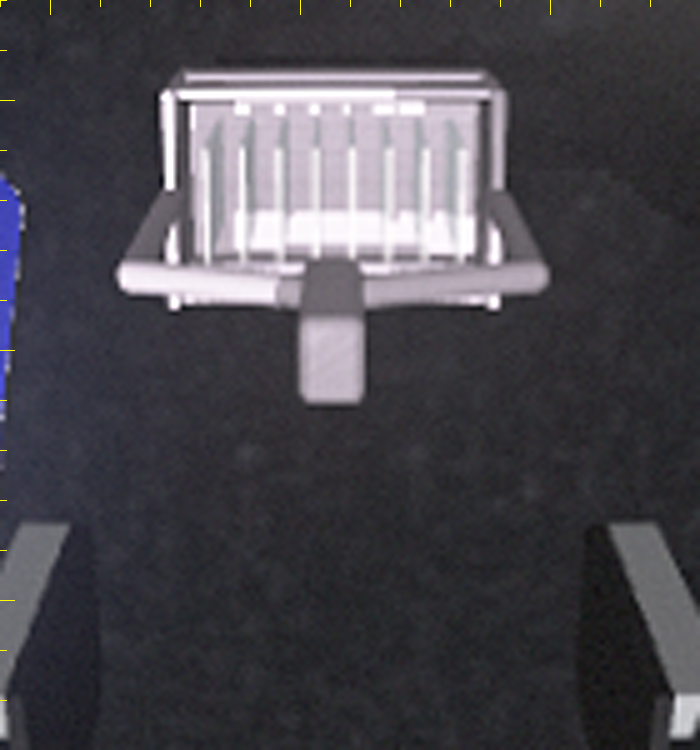

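Emit:
{"name": "send_rows", "arguments": {"moves": [1,-1,40,0,2,-1,80,0,2,-1,90,0,2,-1,90,0]}}

```text
clock: 18.32
tcp_pos: [0.4504, -0.3627, 0.1312]
orientation: [-0.005, 3.141, -0.0]
contact_force: [-0.9, -1.0, 0.6]
grip_width: 0.0514
```

Run:
```python
from h import *
plan([(450.6,-362.3,123,90)])
```

```text
t 18.32 tcp [ 450.4 -362.7  131.2] jawyaw 90.20 zaxis [ 8.e-04 -3.e-04 -1.e+00] F [-0.9 -1.   0.6] w 51.4 q [ 0.21  0.47  0.47  1.91 -0.28  0.83  2.4 ]
   (450.6, -362.3, 123, 90) -> [-0.2  0.4  8.2] turn 0.2
```

Emit:
{"name": "send_rows", "arguments": {"moves": [0,0,6,0,0,0,8,0,0,0,8,0]}}

```text
clock: 18.7
tcp_pos: [0.4496, -0.3632, 0.1229]
orientation: [-0.003, 3.141, -0.001]
contact_force: [0.2, 0.5, -0.3]
grip_width: 0.0512
```

Emit:
{"name": "send_rows", "arguments": {"moves": [0,0,0,0,0,0,0,0,0,0,0,0,0,0,0,0], "hand": 1, "newtons": 70}}

```text
clock: 19.2
tcp_pos: [0.4496, -0.3629, 0.1226]
orientation: [-0.004, 3.141, 0.0]
contact_force: [-0.2, 1.0, 1.2]
grip_width: 0.0088
```

Emit:
{"name": "send_rows", "arguments": {"moves": [0,0,-6,0,0,0,-20,0,0,0,-40,0,0,0,-60,0,0,0,-76,0,0,0,-86,0,0,0,-86,0]}}

```text
clock: 20.08
tcp_pos: [0.4497, -0.3633, 0.2092]
orientation: [-0.003, 3.14, -0.001]
contact_force: [-0.0, 0.8, -1.9]
grip_width: 0.0089
```

Run:
```python
from h import *
from bench import r
f=r.grab_frame("wrist"); np.savez("wrist8.npz",**f); crop(f,180,150,340,290,5,"w8c.png")
f=load("wrist6")
print("tip",onz(f,205+221.5/4,120+25/4,.181,True))
ex=np.array([.9907,.1357]); seat=np.array([579,-163.8])-101*ex; print("seat",seat, "start",seat-70*ex)
plan([(*(seat-70*ex),208,97.8),(*seat,208,97.8)])
```

```text
tip [ 0.4620375  -0.17923407  0.181     ]
seat [ 478.9393 -177.5057] start [ 409.5903 -187.0047]
t 20.12 tcp [ 449.4 -362.9  208.4] jawyaw 90.13 zaxis [ 3.e-04 -1.e-04 -1.e+00] F [-0.4  1.2 -1.2] w 9.0 q [ 0.17  0.37  0.52  1.85 -0.22  0.98  2.35]
   (np.float64(409.5903), np.float64(-187.0047), 208, 97.8) -> [ 39.4 176.    0.4] turn -7.7
   (np.float64(478.9393), np.float64(-177.50570000000002), 208, 97.8) -> [-30.  185.4   0.4] turn -7.7
```

View pics/w8c.png

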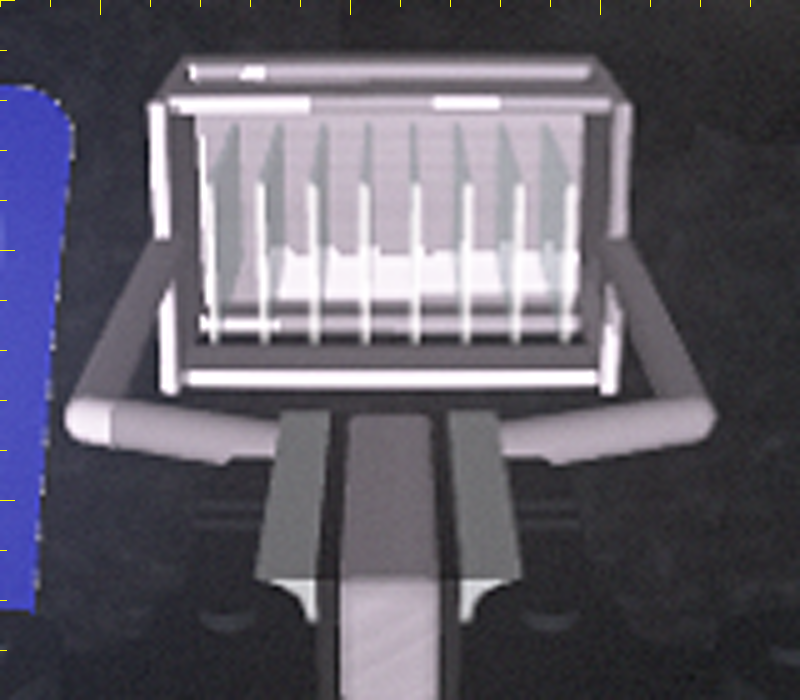

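Emit:
{"name": "send_rows", "arguments": {"moves": [5,20,0,-1,12,55,0,-3,20,95,0,-6,24,135,0,-7.7,25,165,0,-7.7,25,178,0,-7.7,25,178,0,-7.7]}}

```text
clock: 21.0
tcp_pos: [0.4241, -0.1849, 0.2082]
orientation: [0.216, -3.134, 0.0]
contact_force: [0.3, -0.4, -1.4]
grip_width: 0.0089
```

Run:
```python
from h import *
from bench import r
f=r.grab_frame("wrist"); np.savez("wrist9.npz",**f); cv2.imwrite("pics/w9.png",f["img"][:,:,::-1])
f=r.grab_frame("scene"); np.savez("scene9.npz",**f); crop(f,200,130,360,290,4,"s9.png")
plan([(477.9,-177.5,208,97.8)])
```

```text
t 21.10 tcp [ 424.  -186.3  208.4] jawyaw 97.76 zaxis [ 1.e-04 -8.e-04 -1.e+00] F [ 0.6  0.1 -1. ] w 8.5 q [-0.12  0.15  0.44  2.09 -0.08  0.91  2.08]
   (477.9, -177.5, 208, 97.8) -> [-54.6   1.4   0.4] turn -0.0
```

View pics/w9.png

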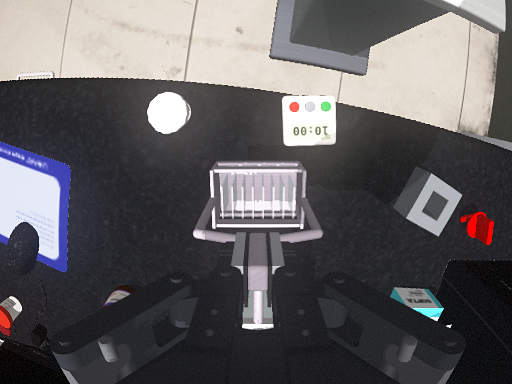

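View pics/s9.png

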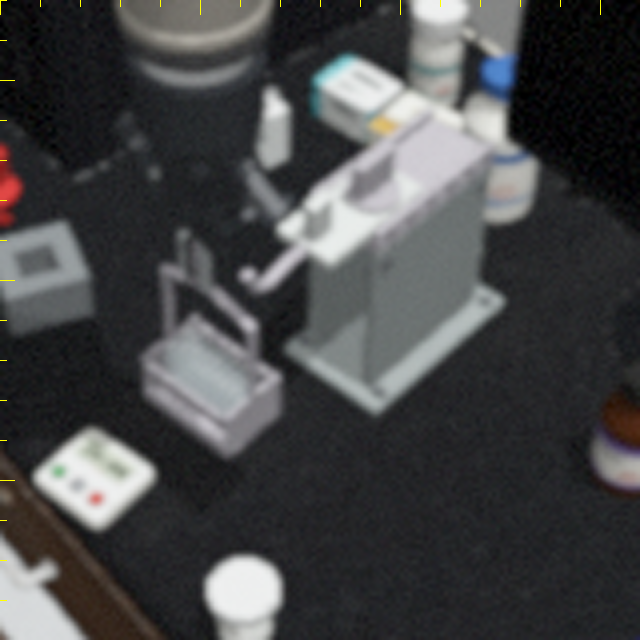

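Emit:
{"name": "send_rows", "arguments": {"moves": [-8,0,0,0,-20,0,0,0,-34,0.5,0,0,-46,0.5,0,0,-54,0.5,0,0,-54,0.5,0,0]}}

```text
clock: 21.85
tcp_pos: [0.478, -0.177, 0.2083]
orientation: [0.215, -3.134, 0.001]
contact_force: [0.9, -1.1, -0.9]
grip_width: 0.0085
```

Run:
```python
from h import *
from bench import r
f=r.grab_frame("scene"); np.savez("scene10.npz",**f); crop(f,220,160,320,260,6,"s10.png")
plan([(477.9,-177.5,208,97.8)])
```

```text
t 21.90 tcp [ 477.4 -177.3  208.3] jawyaw 97.83 zaxis [-4.e-04 -3.e-04 -1.e+00] F [-0.1 -0.4 -2.5] w 9.1 q [-0.13  0.24  0.43  1.99 -0.12  0.93  2.07]
   (477.9, -177.5, 208, 97.8) -> [-0.4 -0.3  0.3] turn 0.0
```

View pics/s10.png

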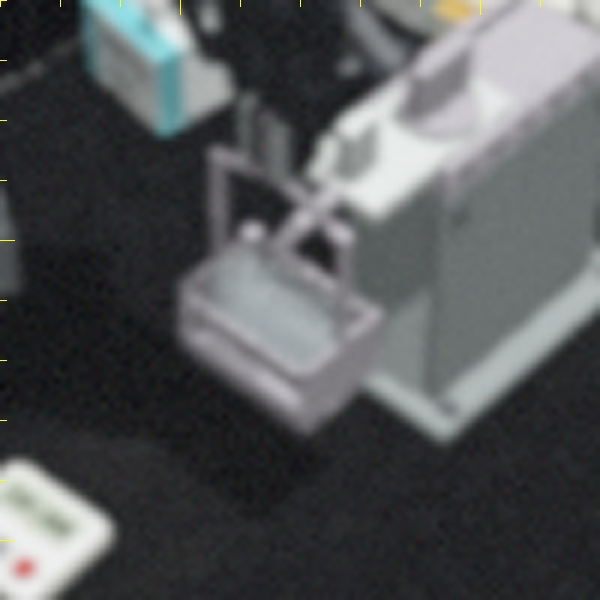

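Emit:
{"name": "send_rows", "arguments": {"moves": [0,0,6,0,0,0,14,0,0,0,22,0,0,0,28,0,0,0,31,0,0,0,31,0]}}

```text
clock: 22.65
tcp_pos: [0.4774, -0.1773, 0.1772]
orientation: [0.214, -3.134, 0.0]
contact_force: [0.6, 0.5, -1.1]
grip_width: 0.0087
```

Emit:
{"name": "send_rows", "arguments": {"moves": [0,0,1,0,0,0,2,0,0,0,3,0,0,0,3,0]}}

```text
clock: 23.15
tcp_pos: [0.4776, -0.1773, 0.1746]
orientation: [-0.214, 3.134, -0.0]
contact_force: [-0.5, -0.4, 1.1]
grip_width: 0.0087
```

Emit:
{"name": "send_rows", "arguments": {"moves": [0,0,0.5,0,0,0,0.5,0,0,0,0.5,0]}}

```text
clock: 23.52
tcp_pos: [0.4777, -0.1773, 0.1744]
orientation: [-0.214, 3.134, -0.0]
contact_force: [-2.4, 0.5, 3.8]
grip_width: 0.0091
```

Run:
```python
from h import *
plan([])
```

```text
t 23.52 tcp [ 477.7 -177.3  174.4] jawyaw 97.82 zaxis [ 8.e-04 -1.e-04 -1.e+00] F [-2.4  0.5  3.8] w 9.1 q [-0.11  0.29  0.42  2.03 -0.15  0.86  2.09]
```

Emit:
{"name": "send_rows", "arguments": {"moves": [0,0,-0.5,0,0,0,-0.5,0,0,0,-0.5,0,0,0,-0.5,0], "hand": 0.6}}

```text
clock: 24.02
tcp_pos: [0.4774, -0.1772, 0.1744]
orientation: [-0.214, 3.134, -0.0]
contact_force: [0.4, 0.3, -0.1]
grip_width: 0.034
```

Run:
```python
from h import *
from bench import r
f=r.grab_frame("wrist"); np.savez("wrist11.npz",**f); crop(f,170,130,350,300,4,"w11.png")
f=r.grab_frame("scene"); crop(f,220,160,320,260,6,"s11.png")
plan([])
```

```text
t 24.12 tcp [ 477.4 -177.2  174.4] jawyaw 97.83 zaxis [ 1.e-04 -1.e-04 -1.e+00] F [-0.1  0.2 -0.6] w 34.0 q [-0.11  0.29  0.42  2.03 -0.15  0.86  2.09]
```

View pics/w11.png

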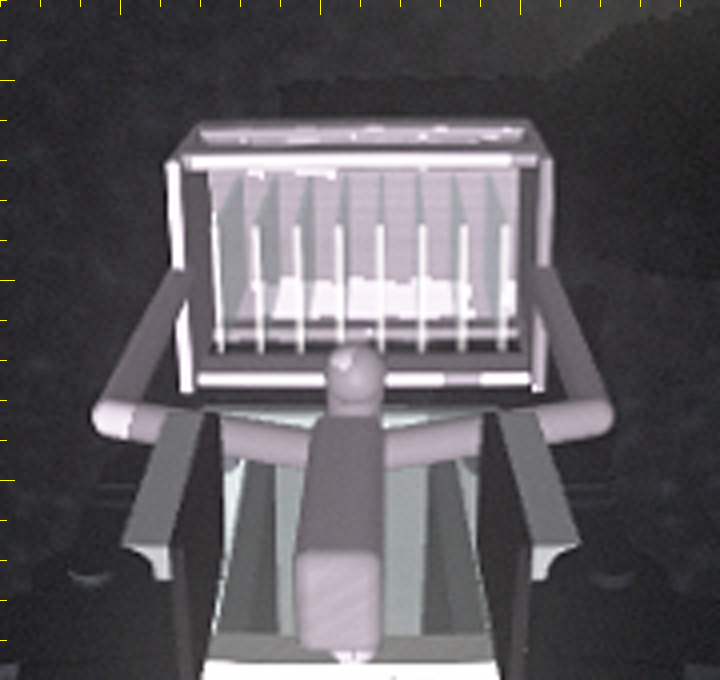

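View pics/s11.png

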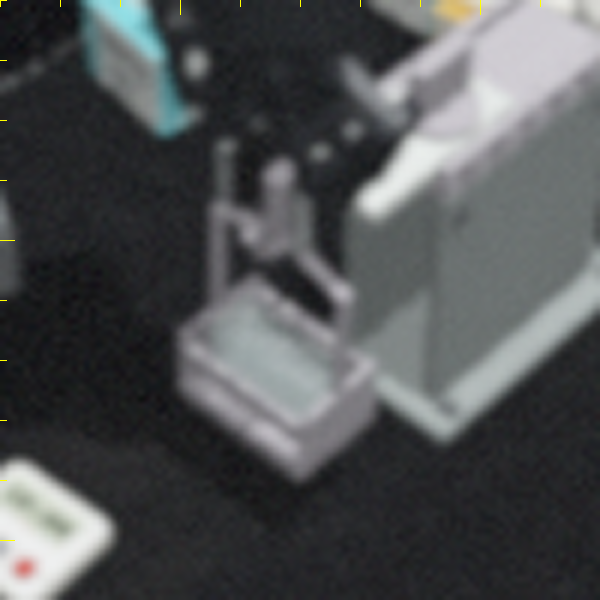

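Emit:
{"name": "send_rows", "arguments": {"moves": [0,0,-10,0,0,0,-30,0,0,0,-60,0,0,0,-90,0,0,0,-110,0,0,0,-110,0]}}

```text
clock: 24.88
tcp_pos: [0.4784, -0.1776, 0.2864]
orientation: [-0.214, 3.13, -0.001]
contact_force: [0.6, -0.1, -0.2]
grip_width: 0.0343
```

Emit:
{"name": "send_rows", "arguments": {"moves": [10,30,0,0,20,80,0,0,20,130,0,0,20,150,0,0,20,150,0,0,20,150,0,0,20,150,0,0,20,150,0,0]}}

```text
clock: 25.88
tcp_pos: [0.4373, -0.0322, 0.2843]
orientation: [-0.212, 3.134, -0.0]
contact_force: [-0.3, -0.3, 0.4]
grip_width: 0.034
```

Run:
```python
from h import *
from bench import r
f=r.grab_frame("scene"); np.savez("scene12.npz",**f);crop(f,180,140,380,310,4,"s12.png")
f=r.grab_frame("top"); np.savez("top12.npz",**f);cv2.imwrite("pics/top12.png",f["img"][:,:,::-1])
f=r.grab_frame("wrist"); np.savez("wrist12.npz",**f);cv2.imwrite("pics/w12.png",f["img"][:,:,::-1])
plan([])
```

```text
t 26.02 tcp [437.2 -31.7 284.4] jawyaw 97.79 zaxis [ 1.e-04 -2.e-04 -1.e+00] F [-0.4 -0.   0.3] w 34.3 q [-0.36  0.01  0.3   2.04 -0.    1.09  1.64]
```

View pics/s12.png

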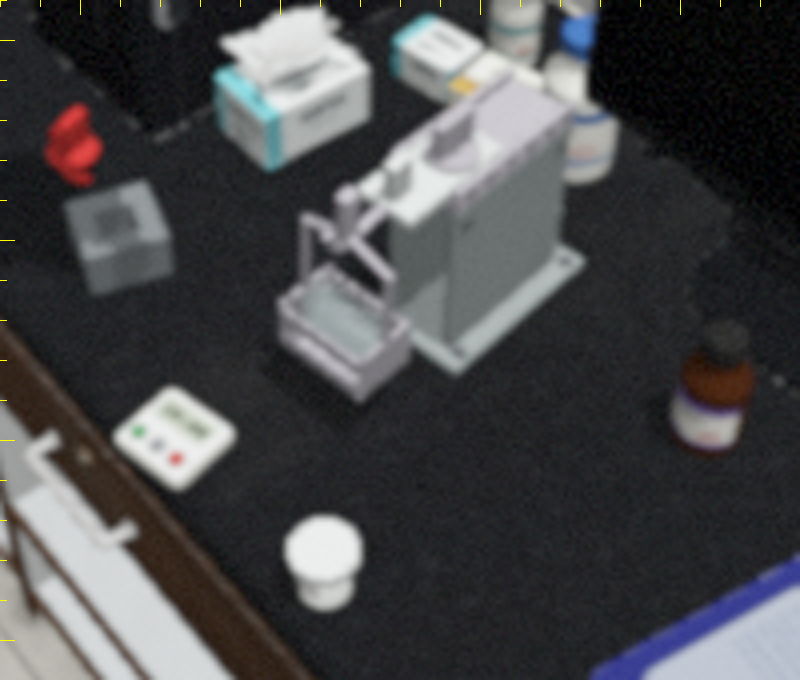

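View pics/w12.png

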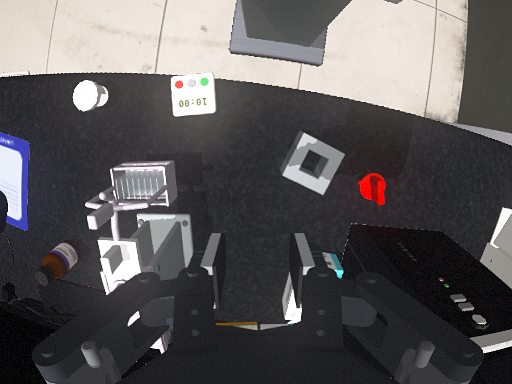

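View pics/top12.png

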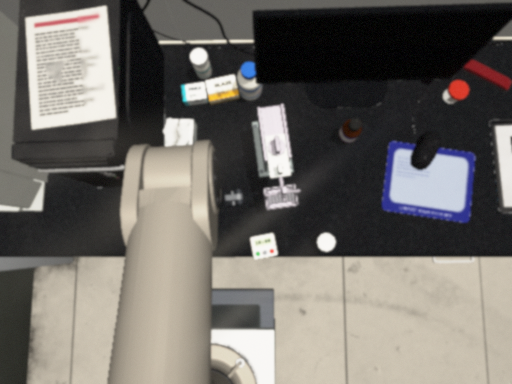

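Emit:
{"name": "send_rows", "arguments": {"moves": [0,0,0,0,0,0,0,0,0,0,0,0,0,0,0,0,0,0,0,0,0,0,0,0,0,0,0,0,0,0,0,0]}}

```text
clock: 27.02
tcp_pos: [0.4372, -0.0314, 0.2844]
orientation: [-0.214, 3.134, -0.0]
contact_force: [-0.4, 0.2, -0.2]
grip_width: 0.0338
```

Emit:
{"name": "send_rows", "arguments": {"moves": [0,0,0,0,0,0,0,0,0,0,0,0,0,0,0,0,0,0,0,0,0,0,0,0,0,0,0,0,0,0,0,0]}}

```text
clock: 28.02
tcp_pos: [0.4372, -0.0314, 0.2844]
orientation: [-0.214, 3.134, -0.0]
contact_force: [0.3, -0.5, -0.6]
grip_width: 0.0343
```

Run:
```python
from h import *
from bench import r
A=[r.grab_frame("scene")["img"].astype(float)[180:250,240:290].mean(2) for _ in range(8)]
b=load("scene12")["img"].astype(float)[180:250,240:290].mean(2)
print([round(np.abs(a-A[0]).mean(),2) for a in A],np.abs(b-A[0]).mean())
print([np.round(cv2.phaseCorrelate(A[0],a)[0],3).tolist() for a in A+[b]])
f=r.grab_frame("top"); np.savez("top13.npz",**f); crop(f,245,95,305,215,5,"t13.png")
```

```text
[np.float64(0.0), np.float64(2.04), np.float64(2.05), np.float64(1.88), np.float64(1.94), np.float64(2.4), np.float64(2.67), np.float64(2.87)] 1.9192380952380954
[[0.0, 0.0], [0.028, 0.057], [-0.002, 0.026], [-0.048, 0.011], [0.016, -0.021], [-0.024, -0.057], [-0.04, -0.011], [0.022, -0.078], [-0.016, 0.021]]
```

View pics/t13.png

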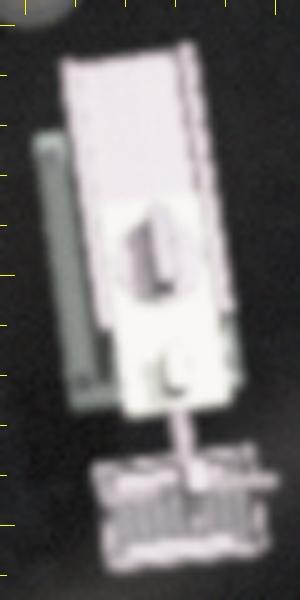

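Emit:
{"name": "send_rows", "arguments": {"moves": [0,0,0,0,0,0,0,0,0,0,0,0,0,0,0,0,0,0,0,0,0,0,0,0,0,0,0,0,0,0,0,0]}}

```text
clock: 29.48
tcp_pos: [0.4372, -0.0314, 0.2844]
orientation: [-0.214, 3.134, -0.0]
contact_force: [-1.2, -1.6, -0.0]
grip_width: 0.0343
```

Emit:
{"name": "send_rows", "arguments": {"moves": [0,0,0,0,0,0,0,0,0,0,0,0,0,0,0,0,0,0,0,0,0,0,0,0,0,0,0,0,0,0,0,0]}}

```text
clock: 30.48
tcp_pos: [0.4372, -0.0314, 0.2844]
orientation: [-0.214, 3.134, -0.0]
contact_force: [0.0, 0.5, 0.4]
grip_width: 0.0346
```

Run:
```python
from h import *
from bench import r
import numpy as np
A=[r.grab_frame("scene")["img"].astype(float).mean(2) for _ in range(16)]
for nm,sl in (("basket",np.s_[180:250,240:290]),("ref bottle",np.s_[215:265,335:385])):
  print(nm,[round(np.abs(a[sl]-A[0][sl]).mean(),2) for a in A])
  B=[cv2.GaussianBlur(a[sl],(5,5),0) for a in A]
  print([round(np.abs(a-B[0]).max(),1) for a in B])
```

```text
basket [np.float64(0.0), np.float64(1.99), np.float64(1.97), np.float64(1.85), np.float64(2.01), np.float64(2.11), np.float64(2.25), np.float64(2.63), np.float64(2.53), np.float64(2.58), np.float64(2.61), np.float64(2.24), np.float64(2.17), np.float64(1.98), np.float64(1.91), np.float64(1.88)]
[np.float64(0.0), np.float64(13.3), np.float64(14.0), np.float64(10.5), np.float64(10.0), np.float64(7.2), np.float64(11.4), np.float64(17.0), np.float64(15.9), np.float64(15.6), np.float64(16.6), np.float64(11.3), np.float64(10.1), np.float64(10.6), np.float64(6.6), np.float64(11.3)]
ref bottle [np.float64(0.0), np.float64(2.58), np.float64(2.51), np.float64(2.59), np.float64(2.56), np.float64(2.56), np.float64(2.62), np.float64(2.54), np.float64(2.53), np.float64(2.53), np.float64(2.55), np.float64(2.52), np.float64(2.56), np.float64(2.5), np.float64(2.55), np.float64(2.6)]
[np.float64(0.0), np.float64(3.0), np.float64(3.4), np.float64(3.0), np.float64(3.4), np.float64(2.9), np.float64(3.1), np.float64(2.4), np.float64(3.3), np.float64(3.3), np.float64(2.9), np.float64(3.2), np.float64(3.2), np.float64(3.2), np.float64(2.7), np.float64(3.4)]
```

Emit:
{"name": "send_rows", "arguments": {"moves": [0,0,0,0,0,0,0,0,0,0,0,0,0,0,0,0,0,0,0,0,0,0,0,0,0,0,0,0,0,0,0,0]}}

```text
clock: 32.28
tcp_pos: [0.4372, -0.0314, 0.2844]
orientation: [-0.214, 3.134, -0.0]
contact_force: [-0.4, 0.2, -0.2]
grip_width: 0.0339
```

Emit:
{"name": "send_rows", "arguments": {"moves": [0,0,0,0,0,0,0,0,0,0,0,0,0,0,0,0,0,0,0,0,0,0,0,0,0,0,0,0,0,0,0,0]}}

```text
clock: 33.28
tcp_pos: [0.4372, -0.0313, 0.2844]
orientation: [-0.214, 3.134, -0.0]
contact_force: [0.2, -0.0, -0.1]
grip_width: 0.0338
```

Emit:
{"name": "send_rows", "arguments": {"moves": [0,0,0,0,0,0,0,0,0,0,0,0,0,0,0,0,0,0,0,0,0,0,0,0,0,0,0,0,0,0,0,0]}}

```text
clock: 34.28
tcp_pos: [0.4372, -0.0314, 0.2844]
orientation: [-0.214, 3.134, -0.0]
contact_force: [0.5, 0.4, 0.9]
grip_width: 0.0344
```

Emit:
{"name": "send_rows", "arguments": {"moves": [0,0,0,0,0,0,0,0,0,0,0,0,0,0,0,0,0,0,0,0,0,0,0,0,0,0,0,0,0,0,0,0]}}

```text
clock: 35.28
tcp_pos: [0.4372, -0.0313, 0.2844]
orientation: [-0.214, 3.134, -0.0]
contact_force: [0.4, 0.3, 0.1]
grip_width: 0.0344
```

Emit:
{"name": "send_rows", "arguments": {"moves": [0,0,0,0,0,0,0,0,0,0,0,0,0,0,0,0,0,0,0,0,0,0,0,0,0,0,0,0,0,0,0,0]}}

```text
clock: 36.28
tcp_pos: [0.4372, -0.0314, 0.2844]
orientation: [-0.214, 3.134, -0.0]
contact_force: [-0.1, 0.1, 0.3]
grip_width: 0.0343
```

Emit:
{"name": "send_rows", "arguments": {"moves": [0,0,0,0,0,0,0,0,0,0,0,0,0,0,0,0,0,0,0,0,0,0,0,0,0,0,0,0,0,0,0,0]}}

```text
clock: 37.28
tcp_pos: [0.4372, -0.0313, 0.2844]
orientation: [-0.214, 3.134, -0.0]
contact_force: [-0.3, -0.2, -0.1]
grip_width: 0.0341
```

Emit:
{"name": "send_rows", "arguments": {"moves": [0,0,0,0,0,0,0,0,0,0,0,0,0,0,0,0,0,0,0,0,0,0,0,0,0,0,0,0,0,0,0,0]}}

```text
clock: 38.28
tcp_pos: [0.4372, -0.0313, 0.2844]
orientation: [-0.214, 3.134, -0.0]
contact_force: [-0.3, 0.0, 0.1]
grip_width: 0.0339
```

Emit:
{"name": "send_rows", "arguments": {"moves": [0,0,0,0,0,0,0,0,0,0,0,0,0,0,0,0,0,0,0,0,0,0,0,0,0,0,0,0,0,0,0,0]}}

```text
clock: 39.28
tcp_pos: [0.4372, -0.0313, 0.2844]
orientation: [-0.214, 3.134, -0.0]
contact_force: [0.1, 0.2, -0.2]
grip_width: 0.0342
```

Run:
```python
from h import *
from bench import r
import numpy as np
A=[r.grab_frame("scene")["img"].astype(float).mean(2) for _ in range(16)]
for nm,sl in (("basket",np.s_[180:250,240:290]),("ref bottle",np.s_[215:265,335:385])):
  B=[cv2.GaussianBlur(a[sl],(5,5),0) for a in A]
  print([round(np.abs(a-B[0]).max(),1) for a in B])
plan([])
```

```text
[np.float64(0.0), np.float64(3.0), np.float64(2.9), np.float64(10.5), np.float64(11.2), np.float64(11.2), np.float64(10.8), np.float64(11.2), np.float64(11.4), np.float64(10.8), np.float64(10.9), np.float64(10.4), np.float64(10.7), np.float64(3.0), np.float64(3.0), np.float64(3.2)]
[np.float64(0.0), np.float64(3.4), np.float64(3.4), np.float64(3.3), np.float64(2.9), np.float64(3.1), np.float64(2.9), np.float64(2.5), np.float64(2.9), np.float64(3.5), np.float64(3.1), np.float64(3.2), np.float64(2.9), np.float64(2.6), np.float64(3.4), np.float64(2.9)]
t 40.08 tcp [437.2 -31.4 284.4] jawyaw 97.82 zaxis [ 1.e-04 -1.e-04 -1.e+00] F [-0.2 -0.4 -0.3] w 34.4 q [-0.36  0.01  0.3   2.04 -0.    1.09  1.64]
```

Emit:
{"name": "send_rows", "arguments": {"moves": [0,0,0,0,0,0,0,0,0,0,0,0,0,0,0,0,0,0,0,0,0,0,0,0,0,0,0,0,0,0,0,0]}}

```text
clock: 41.08
tcp_pos: [0.4372, -0.0314, 0.2844]
orientation: [-0.214, 3.134, -0.0]
contact_force: [-0.6, 0.2, 0.5]
grip_width: 0.0341
```

Emit:
{"name": "send_rows", "arguments": {"moves": [0,0,0,0,0,0,0,0,0,0,0,0,0,0,0,0,0,0,0,0,0,0,0,0,0,0,0,0,0,0,0,0]}}

```text
clock: 42.08
tcp_pos: [0.4372, -0.0314, 0.2844]
orientation: [-0.214, 3.134, -0.0]
contact_force: [0.2, 0.5, 1.0]
grip_width: 0.0342
```

Emit:
{"name": "send_rows", "arguments": {"moves": [0,0,0,0,0,0,0,0,0,0,0,0,0,0,0,0,0,0,0,0,0,0,0,0,0,0,0,0,0,0,0,0]}}

```text
clock: 43.08
tcp_pos: [0.4372, -0.0313, 0.2844]
orientation: [-0.214, 3.134, -0.0]
contact_force: [-0.4, 0.0, 0.2]
grip_width: 0.0344
```

Emit:
{"name": "send_rows", "arguments": {"moves": [0,0,0,0,0,0,0,0,0,0,0,0,0,0,0,0,0,0,0,0,0,0,0,0,0,0,0,0,0,0,0,0]}}

```text
clock: 44.08
tcp_pos: [0.4372, -0.0314, 0.2844]
orientation: [-0.214, 3.134, -0.0]
contact_force: [-0.2, 0.7, 0.0]
grip_width: 0.034
```

Emit:
{"name": "send_rows", "arguments": {"moves": [0,0,0,0,0,0,0,0,0,0,0,0,0,0,0,0,0,0,0,0,0,0,0,0,0,0,0,0,0,0,0,0]}}

```text
clock: 45.08
tcp_pos: [0.4372, -0.0314, 0.2844]
orientation: [-0.214, 3.134, -0.0]
contact_force: [0.6, 0.3, -0.5]
grip_width: 0.0346
```

Run:
```python
from h import *
from bench import r
import numpy as np
A=[r.grab_frame("scene")["img"].astype(float).mean(2) for _ in range(16)]
sl=np.s_[180:250,240:290]
B=[cv2.GaussianBlur(a[sl],(5,5),0) for a in A]
print([round(np.abs(a-B[0]).max(),1) for a in B])
f=r.grab_frame("scene"); crop(f,220,140,330,260,5,"s14.png")
g=load("scene0")["img"].astype(float)
for n,s in (("bottle",np.s_[215:265,335:385]),("pot",np.s_[260:300,245:275]),("timer",np.s_[230:265,205:240])):
  print(n,cv2.phaseCorrelate(g[s].mean(2),f["img"].astype(float)[s].mean(2)))
```

```text
[np.float64(0.0), np.float64(6.9), np.float64(7.5), np.float64(7.3), np.float64(6.8), np.float64(7.2), np.float64(3.4), np.float64(2.8), np.float64(2.4), np.float64(2.7), np.float64(3.5), np.float64(3.2), np.float64(2.6), np.float64(2.8), np.float64(2.9), np.float64(7.6)]
bottle ((0.13001311265744064, -0.06152654804975555), 1.1661110709180043)
pot ((0.06483262321387961, 0.054614366825362026), 0.8903952641448489)
timer ((0.08885067254206191, 0.09010269771705026), 0.9953223576117086)
```

View pics/s14.png

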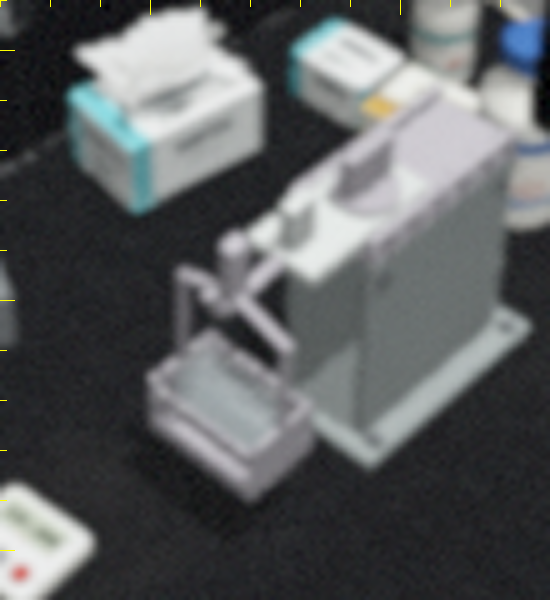

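The picture shows the basket hanging level on the hook around (230,300), and the stud locked with its wing along the arm around (365,175). Motion is down to sub-pixel noise and the bystanders have not moved, so I'm handing in.

```bash
python3 -c "
from bench import r
print(r.hand_in())"
```

```text
the job is handed in; nothing more can be done
None
```

I set up the stand in the order asked and handed the job in at about 46 s of the 67 s allowed.

- **Hook arm:** I pulled it out by its fin until it stopped moving at about 26 N on the tool.
- **Stud:** It went through the slot without resistance and stopped at TCP z 179.3 mm, against 179.2 mm expected for the collar flush. I then turned it 90°, and the pictures show the wing along the arm.
- **Basket:** I carried it upright, passed it over the hook tip and lowered it until it rested on the hook. I then released it and moved the robot clear. It hangs freely on the hook.

**Last checks:**
- **Bystanders:** The bottle, pot and timer show no movement, with image shifts of 0.13 pixel or less.
- **Basket stillness:** It swayed slightly after release, so I waited about 20 s. In the final frames most differences were at the noise level. A small sub-pixel flicker remained in the basket area, so a trace of sway can't be fully ruled out.
- **Wrist camera:** Close to the fingers it read about 1.6 mm off sideways from the TCP. It agreed with the TCP to within about 1 mm at the working distances I relied on.

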